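Free a beaker jammed in a jug and stand it on the stirrer

TASK

A plastic beaker is stuck in the steel jug: rubber pads clamp it and its lugs are caught under a slotted collar inside, whose slots cannot be seen. Take the beaker by its rim, pull lightly and twist until it comes free, keeping the jug standing in its holder, then stand the beaker upright in the middle of the stirrer's metal plate and let go. Leave the flask, the tube rack and the weighing dish where they are.

Things in the scene. Friction and masses are not known exactly. Their poses are not given: they have to be found in the camera images.
- beaker: White plastic beaker, 100 mm tall, about 90 g, straight round wall 58 mm outside diameter, 3 mm thick, open at the top. Three lugs stick out 6 mm from its wall, 8 mm wide, 30 to 38 mm above its foot, 120 degrees apart, the first along its +x. Origin: centre of its underside, z up its axis. At the start its foot is 6 to 12 mm above the jug's underside.
- beaker_rim (a point): Centre of the beaker's mouth at rim height, 100 mm above its foot; z up. 26 to 32 mm of beaker show above the jug and can be gripped across the 58 mm diameter, free all round. Lugs meet the collar after 6 to 12 mm of rise and are through it after 20 to 26 mm (if they bind in the slots, ease the twist); the foot leaves the jug's mouth after 68 to 74 mm.
- jug: Round steel jug, 0.65 to 0.95 kg, 80 mm tall, outside diameter 80 mm, inside 74 mm; squared handle 12 mm thick reaching 74 mm from the axis along its +x, 70 mm high. Origin: centre of its underside. Loose in the holder, which stops it turning but does not hold it down. Inside, four sprung rubber pads 8 to 20 mm above the underside clamp the beaker; above them is a collar.
- jug_mouth (a point): Centre of the jug's mouth at its rim, z up. 18 to 24 mm below, inside, is a collar with three slots 120 degrees apart, their angle unknown: the beaker's lugs rise through it only within about 0.1 rad of the slots, else it lifts the jug too. Turning under a light upward pull (3 to 5 N) finds them; the pull then drops. The pads hold 12 to 18 N against a straight pull, little while turning.
- holder: Fixed grey plastic holder for the jug: base plate 110 mm square and 8 mm thick on which the jug stands, four low stops round the jug's foot (30 mm high) and, on its +x side 66 mm from the middle, a fork of two 66 mm high posts with the jug's handle between them. Origin: centre of its underside; z up.
- plate_center (a point): Middle of the top face of the stirrer's square metal plate, 140 x 140 mm, level, 100 mm above the table; the fixed white stirrer housing reaches 165 mm from here along -x (the side with its two knobs). z up.
- flask: Bystander: stoppered green conical flask, 84 mm across the foot, 136 mm tall. Origin: centre of its underside.
- tube_rack: Bystander: grey tube rack 60 x 130 x 45 mm with two capped tubes reaching 92 mm. Origin: centre of its underside.
- dish: Bystander: white square weighing dish 80 x 80 x 22 mm. Origin: centre of its underside.

How it is judged:
By the outcome, as a careful person would: the job done as asked, in the order asked, and still so for the second after the job is handed in, with the robot touching nothing.
It also fails if it takes over 72 s, if anything falls off the work surface, if the arm or the gripper's body presses on something with over 40 N, if the wrist force passes 120 N, or if a joint passes its speed limit or range.

ROBOT

A 6-joint arm with a two-finger parallel gripper is mounted at the origin on the work surface. World frame = base frame: x ahead of the robot, y to its left, z up, the work surface at z = 0. Lengths are in mm, angles in rad, forces in N, time in s.
With the tool pointing down it reaches from about 250 to 725 mm from the base axis. Payload 4 kg.
Tool frame: the origin (TCP) lies between the finger pads; the fingertips stand 25 mm ahead of it and the grasp point (between the pads) lies 6 mm ahead of it; x points along the fingers, y is the direction in which the jaws open and shut, and the axes are right-handed (so a half turn about x gives the same grasp; the last joint's range is limited). The gripper opens to 85 mm and grips with 20 to 120 N. Pads are 22 mm wide; open, the fingers measure 114 mm over their backs; the gripper's body (76 mm by 85 mm) begins 54 mm behind the grasp point. The pads swing forward as they close: fully open they stand 13 mm farther back than shut.
Start: joints at [-1.191, 0.241, 0.005, 1.335, 0, 1.571], TCP at [185.365, -464.37, 256.306] pointing down, gripper open.
Joint ranges: [-2.72, 2.72], [-1.05, 1.87], [-1.09, 1.28], [-1.99, 2.15], [-1.42, 1.44], [-3.14, 3.14]. Speed limits (rad/s): [2.79, 2.79, 3.14, 3.14, 3.14, 3.14].

INTERFACE

Orientations are given as a rotation vector (axis times angle).
In Python, from bench import sensors, snapshot, ticket gives the robot as it stands. The module is installed in compiled form; this text tells all that it offers.
- The arm moves only by the tool drive_tool, never from a script. Its argument "plan" is a list of rows, each an object with "claw": the opening, from 0 (shut) to 1 (fully open); "slide": the shift along the tool's x, y, z in units of 25 mm (1.0 is 25 mm), a list of three; "spin": the turn about the tool's x in rad. A call has exactly 10 rows; each row is the pose to reach, as a shift and turn from the pose commanded when the call began, along the tool's axes at that moment; what a row does not reach only later rows make up. A row lasts 1/10 s, in which the tool goes at most 50 mm and 8.59 degrees, less where a joint would pass 70% of its speed; a pose out of reach is approached as far as the arm can. A call with a gripper value outside its range is refused whole. The fingers move at their own pace and stop on an object; "newtons" is the grip in N (left out, the last holds). Time passes only in rows, so rows that repeat a pose let the fingers close, or fill a call up. It gives the time, the measured TCP pose, the force and the opening at its end, in the units of the state.
- sensors.get_state(): the state, without advancing time (a new reading comes with each control period).
- snapshot(name): name is "scene" or "side" or "wrist"; returns a dict with "img" (384x512x3 uint8, red, green, blue), "K" (3x3 intrinsics, pixels), "dist" ([k1, k2, p1, p2, k3] as OpenCV has them; the pictures are not rectified), "rvec" (rotation vector, rad) and "tvec" (3), from world to camera coordinates, as OpenCV has them; the wrist camera has in their place "tool_from_camera" (4x4, takes a point from camera to tool coordinates, whose origin is the TCP and whose axes are the tool frame's). Camera axes: x right, y down, z forward; pixel columns grow to the right and rows downward; lengths in mm; the calibration is good to about 2 mm. A picture is of the moment at which its call begins: read the wrist's pose just before it. There is no depth.
- ticket.job_done(): hands the job in, once; it reports no verdict.
The state is a dict: "time_s": time; "q": joint angles; "dq": joint speeds; "joint_torque": joint torques, N m; "tcp_pos": TCP position; "eef_rot": TCP orientation; "wrist_force": force on the tool from outside, world axes, zero at the start; "ft_torque": the same for the moment, N m; "gripper_width": opening from 0.0 (shut) to 1.0 (fully open).
Only numpy, scipy, OpenCV 4.12 (cv2) and the standard library are available. Lean on these libraries where they do the work, as an engineer would, in place of code of your own. Each camera call takes 0.05 s, during which the arm holds its last target.

## Working session

There is one attempt and no reset: what is moved stays moved. The work goes in short steps, Python scripts to look and compute and a tool call to move; the robot and the scene stay as the last step left them, time stands still between calls to the robot, and variables do not carry over. Pictures are saved under pics/ and viewed, and the job is handed in when it is done.

Besides the shell and the picture viewer there is one more tool, called after "Request:" as name(argument=value, ...), one argument or row to a line, values as JSON. drive_tool: Moves the arm, as the interface text tells. Its arguments: {"type":"object","properties":{"plan":{"type":"array"},"newtons":{"type":"number"}},"required":["plan"]}

```bash
mkdir -p pics; ls; python3 - <<'E'
from bench import sensors, snapshot
import cv2,pickle
s=sensors.get_state();print(s)
d={}
for n in ["scene","side"]:
    r=snapshot(n);d[n]=r
    cv2.imwrite(f"pics/{n}0.png",cv2.resize(r["img"][:,:,::-1],(800,600),interpolation=cv2.INTER_CUBIC))
    print(n,{k:v for k,v in r.items() if k!="img"})
pickle.dump(d,open("d0.pkl","wb"))
E
```

```text
pics
{'time_s': 0.0, 'q': array([-1.19099261e+00,  2.41410490e-01,  3.70572231e-03,  1.33515988e+00,
        9.08056286e-06,  1.57082665e+00]), 'dq': array([ 1.40412699e-03, -1.78196629e-03, -4.56002965e-05,  1.06457342e-03,
       -1.51526338e-04,  7.97336930e-04]), 'joint_torque': array([ 6.95749695e-04, -3.72313392e+01,  2.52410227e+01,  1.69196154e-02,
       -5.44590523e-05,  1.25809837e-06]), 'tcp_pos': array([ 185.15881501, -463.8351275 ,  255.40705671]), 'eef_rot': array([ 2.0140451 ,  0.38926439, -2.01482774]), 'wrist_force': array([-0.15877281, -0.3046515 ,  0.2181686 ]), 'ft_torque': array([ 0.04383269, -0.03869892, -0.01662785]), 'gripper_width': 0.995599887329838}
scene {'K': array([[382.50181742,   0.        , 250.81619221],
       [  0.        , 382.50181742, 189.05082986],
       [  0.        ,   0.        ,   1.        ]]), 'dist': array([-0.07863147,  0.        ,  0.        ,  0.        ,  0.        ]), 'rvec': array([ 0.70439014,  2.74809846, -0.93546606]), 'tvec': array([ 519.26523997, -149.0388821 , 1101.68346378])}
side {'K': array([[388.48291843,   0.        , 256.97325155],
       [  0.        , 388.48291843, 190.2547472 ],
       [  0.        ,   0.        ,   1.        ]]), 'dist': array([-0.01530778,  0.        ,  0.        ,  0.        ,  0.        ]), 'rvec': array([ 0.94763281, -2.46175642,  1.0700789 ]), 'tvec': array([427.7740088 , 337.45162525, 531.26353712])}
```

View pics/scene0.png

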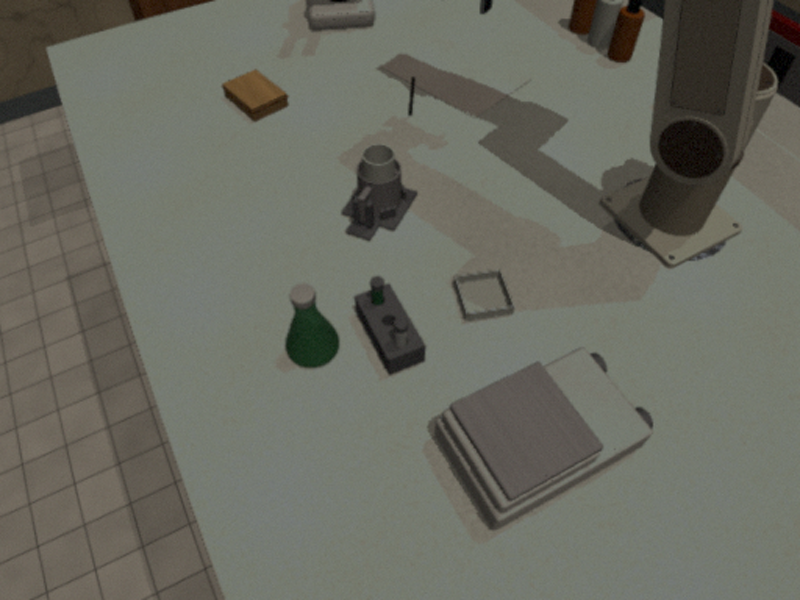

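View pics/side0.png

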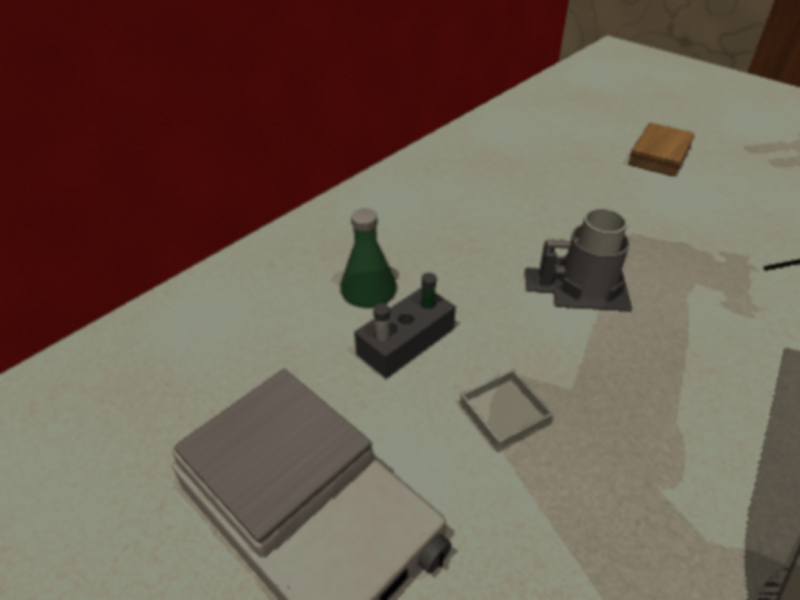

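The scene view shows the jug and beaker (rim about (379,155)) and the stirrer plate (about (525,430)). In the side view the rim is at about (604,222) and the plate at about (272,455). I'll enlarge both areas.

```bash
python3 - <<'E'
import pickle,cv2,numpy as np
d=pickle.load(open("d0.pkl","rb"))
def crop(n,x,y,w,h,s,out):
    im=d[n]["img"][y:y+h,x:x+w,::-1]
    return cv2.resize(im,(w*s,h*s),interpolation=cv2.INTER_CUBIC)
a=crop("scene",210,85,66,75,6,0);b=crop("side",330,125,80,75,5,0)
cv2.imwrite("pics/c1.png",a);cv2.imwrite("pics/c2.png",b)
E
```

```text
(no output)
```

View pics/c1.png

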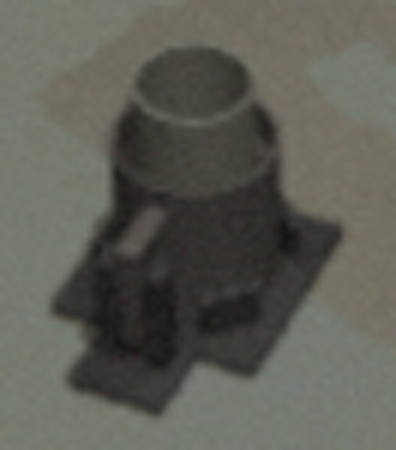

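View pics/c2.png

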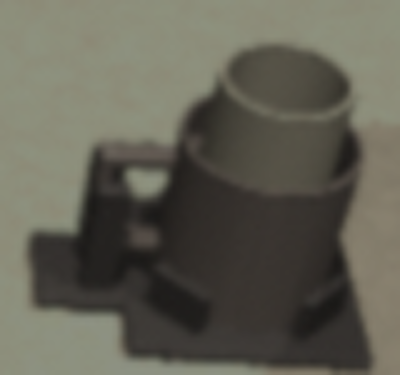

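```bash
cat > h.py <<'E'
import numpy as np,cv2,pickle
from scipy.optimize import least_squares
def proj(r,P):
    return cv2.projectPoints(np.float64(P).reshape(-1,3),r["rvec"],r["tvec"],r["K"],r["dist"])[0][:,0]
def tri(a,pa,b,pb,x0=(400,0,100)):
    f=lambda X:np.r_[proj(a,X)[0]-pa,proj(b,X)[0]-pb]
    s=least_squares(f,x0);return s.x,np.abs(s.fun).max()
E
python3 - <<'E'
from h import *
d=pickle.load(open("d0.pkl","rb"));A,B=d["scene"],d["side"]
A_=lambda x,y:np.array([210+x/6-.42,85+y/6-.42]);B_=lambda x,y:np.array([330+x/5-.4,125+y/5-.4])
pa=[A_(*p) for p in [(133,88),(255,92),(193,46),(193,124)]]
pb=[B_(*p) for p in [(222,83),(353,97),(283,45),(283,120)]]
print("ctr",tri(A,A_(194,86),B,B_(287,83)))
t=np.linspace(0,2*np.pi,120)
def ext(r,c,R=29):
    q=proj(r,np.c_[c[0]+R*np.cos(t),c[1]+R*np.sin(t),np.full(120,c[2])])
    return np.r_[q.min(0),q.max(0)]
ea=np.r_[A_(133,46),A_(255,124)];eb=np.r_[B_(220,44),B_(355,120)]
s=least_squares(lambda c:np.r_[ext(A,c)-ea,ext(B,c)-eb],[400,0,110]);print("fit",s.x,s.fun.round(2))
F=lambda x,y:np.array([x,y])/1.5625-.18
for n,x,y in [("far-l",(452,403),(176,452)),("b",(543,363),(285,370)),("c",(602,446),(372,445)),("d",(512,498),(260,545))]:
  for m,y2 in [("far-l",(176,452)),("b",(285,370)),("c",(372,445)),("d",(260,545))]:
    r=tri(A,F(*x),B,F(*y2))
    if r[1]<4: print(n,m,r)
print("handle fork base tip", tri(A,A_(70,378),B,B_(32,235)),tri(A,A_(165,412),B,B_(38,305)))
for n,x,y in [("flask top",(303,290),(364,216)),("rack tube1",(377,283),(429,280)),("tube2",(400,325),(382,312)),("dish",(483,295),(506,410))]:
    print(n,tri(A,F(*x),B,F(*y)))
E
```

```text
ctr (array([ 461.20470611, -288.12154348,  118.78593116]), np.float64(0.437016183921898))
fit [ 461.32480462 -288.21456533  119.69378415] [-0.7  -0.81  0.44 -0.02 -0.51 -0.02  0.2   0.62]
far-l b (array([596.80359749, 169.72187817,  99.1949191 ]), np.float64(0.07211125117794381))
far-l c (array([539.93558913, 101.26063062, -67.16551701]), np.float64(0.4875415257866962))
b b (array([515.74869299, 218.74752858, 205.2775045 ]), np.float64(0.45388257526201414))
b c (array([457.96941778, 175.98281558,  99.34319204]), np.float64(1.0158583432657622))
c far-l (array([519.37483759, 328.04945548, 198.63736704]), np.float64(0.6812388243851046))
c d (array([463.19754792, 309.86705891,  91.81775981]), np.float64(0.7600220203828485))
d far-l (array([599.21210152, 307.59788689,  93.74835618]), np.float64(0.3575433957875589))
d d (array([544.1470785 , 278.60732409, -71.62181215]), np.float64(1.9069880242380464))
handle fork base tip (array([ 549.43482182, -250.76384103,    7.31528989]), np.float64(0.26869654045376024)) (array([ 519.83669448, -211.55175396,    5.9887632 ]), np.float64(0.39330312488206687))
flask top (array([698.30985045, -59.13600936, 137.89685255]), np.float64(0.5886677598126369))
rack tube1 (array([584.56800148, -60.18915716,  87.18305822]), np.float64(0.4136633419491602))
tube2 (array([590.875735  ,  22.21563744,  84.6673788 ]), np.float64(0.28180299372999684))
dish (array([416.30487433, -10.14731474,   8.48919425]), np.float64(0.25534342405484267))
```

```bash
cat >> h.py <<'E'
def plan(target,s=None):
    from bench import sensors
    s=s or sensors.get_state();R=cv2.Rodrigues(s["eef_rot"])[0]
    dl=R.T@(np.array(target)-s["tcp_pos"])
    print("R",R.round(3).tolist(),"tcp",s["tcp_pos"].round(1),"q",s["q"].round(3),"F",s["wrist_force"].round(1),"T",s["ft_torque"].round(2),"t",round(s["time_s"],2),"w",round(s["gripper_width"],3))
    print("slide",(dl/25).round(3))
E
python3 - <<'E'
from h import *
d=pickle.load(open("d0.pkl","rb"));A,B=d["scene"],d["side"]
F=lambda *p:np.array(p)/1.5625-.18
pa=[F(452,403),F(543,363),F(602,446),F(512,498)];pb=[F(285,370),F(372,445),F(260,545),F(176,452)]
def f(v):
    x,y,th=v;P=[(x+99*np.cos(a+th),y+99*np.sin(a+th),100) for a in np.pi/4+np.pi/2*np.array([3,2,1,0])]
    return np.r_[proj(A,P)-pa,proj(B,P)-pb].ravel()
s=least_squares(f,[529,242,0.]);print(s.x,s.fun.round(1))
plan([461.3,-288.2,240])
E
```

```text
[ 5.28704034e+02  2.41088499e+02 -2.53406445e-02] [-0.1 -0.2 -0.9 -2.5  3.7 -0.4  0.7  0.3  0.1 -0.5  1.3 -0.5 -1.1 -0.3
 -2.2 -2.3]
R [[-0.001, 0.371, -0.929], [0.002, -0.929, -0.371], [-1.0, -0.002, 0.0]] tcp [ 185.2 -463.9  255.5] q [-1.191  0.241  0.004  1.335 -0.     1.571] F [-0.2  0.3  0.2] T [-0.04  0.04  0.02] t 0.1 w 1.0
slide [  0.625  -2.431 -12.863]
```

Request:
drive_tool(
  plan=[
    {"claw": 1, "slide": [0, -0.25, -1.3], "spin": 0},
    {"claw": 1, "slide": [0, -0.5, -2.6], "spin": 0},
    {"claw": 1, "slide": [0, -0.75, -3.9], "spin": 0},
    {"claw": 1, "slide": [0, -1.0, -5.3], "spin": 0},
    {"claw": 1, "slide": [0, -1.3, -6.9], "spin": 0},
    {"claw": 1, "slide": [0, -1.6, -8.5], "spin": 0},
    {"claw": 1, "slide": [0, -1.9, -10.1], "spin": 0},
    {"claw": 1, "slide": [0, -2.2, -11.7], "spin": 0},
    {"claw": 1, "slide": [0, -2.43, -12.86], "spin": 0},
    {"claw": 1, "slide": [0, -2.43, -12.86], "spin": 0},
  ],
)

```text
time_s: 1.1
tcp_pos: [464.0, -286.4, 255.4]
eef_rot: [2.011, 0.393, -2.011]
wrist_force: [-0.0, -0.8, -0.1]
gripper_width: 1.003
```

```bash
python3 - <<'E'
from h import *
from bench import snapshot,sensors
plan([461.3,-288.2,200]);s=sensors.get_state();r=snapshot("wrist");r["s"]=s;pickle.dump(r,open("w1.pkl","wb"))
print(r["K"],r["dist"],r["tool_from_camera"].round(3))
cv2.imwrite("pics/w1.png",cv2.resize(r["img"][:,:,::-1],(800,600),interpolation=cv2.INTER_CUBIC))
E
```

```text
R [[-0.0, 0.376, -0.927], [0.001, -0.927, -0.376], [-1.0, -0.001, -0.0]] tcp [ 464.  -286.4  255.4] q [-5.530e-01  3.320e-01  1.270e-01  1.367e+00  1.000e-03  2.203e+00] F [-0.  -0.8 -0.1] T [0.03 0.06 0.03] t 1.1 w 1.003
slide [2.215 0.029 0.129]
[[284.7372921    0.         259.47383885]
 [  0.         284.7372921  187.53853129]
 [  0.           0.           1.        ]] [-0.01338865  0.          0.          0.          0.        ] [[ 1.00000e-03 -3.20000e-01  9.47000e-01 -1.17586e+02]
 [ 1.00000e+00  1.00000e-03 -1.00000e-03  5.56000e-01]
 [-1.00000e-03  9.47000e-01  3.20000e-01 -8.32060e+01]
 [ 0.00000e+00  0.00000e+00  0.00000e+00  1.00000e+00]]
```

View pics/w1.png

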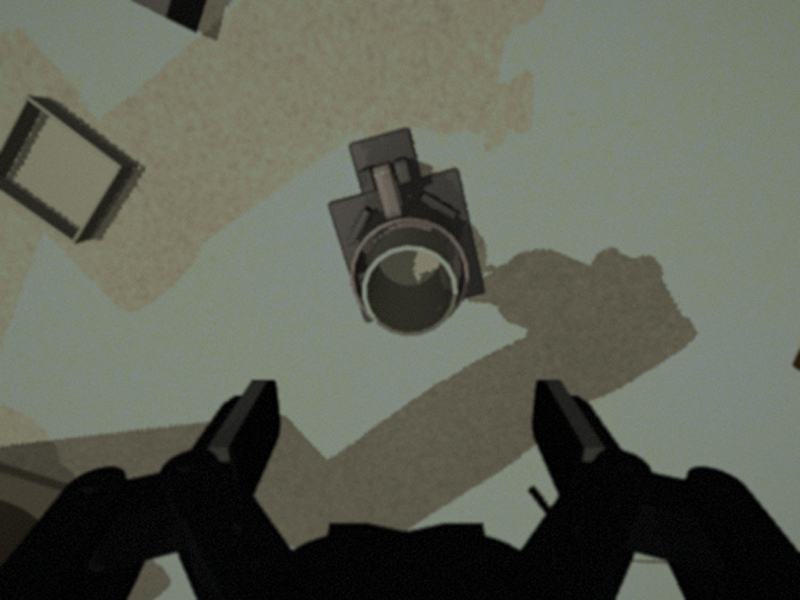

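```bash
cat >> h.py <<'E'
def wproj(r,P):
    s=r["s"];R=cv2.Rodrigues(s["eef_rot"])[0];T=np.eye(4);T[:3,:3]=R;T[:3,3]=s["tcp_pos"]
    M=np.linalg.inv(T@r["tool_from_camera"])
    return cv2.projectPoints(np.float64(P).reshape(-1,3),cv2.Rodrigues(M[:3,:3])[0],M[:3,3],r["K"],r["dist"])[0][:,0]
def wxy(r,px,z,x0):
    return least_squares(lambda v:wproj(r,[v[0],v[1],z])[0]-px,x0).x
E
python3 - <<'E'
from h import *
r=pickle.load(open("w1.pkl","rb"))
F=lambda *p:np.array(p)/1.5625-.18
t=np.linspace(0,2*np.pi,120)
e=np.r_[F(361,245),F(461,334)]
def ext(c):
    q=wproj(r,np.c_[c[0]+29*np.cos(t),c[1]+29*np.sin(t),np.full(120,c[2])]);return np.r_[q.min(0),q.max(0)]
s=least_squares(lambda c:ext(c)-e,[461,-288,118]);print(s.x,s.fun)
s=least_squares(lambda c:ext([*c,118])-e,[461,-288]);print(s.x,s.fun)
E
```

```text
[ 464.65364911 -289.80591024  120.51110533] [ 0.95297215 -0.97021649 -0.95377126  1.04020668]
[ 463.93778908 -290.12473898] [ 1.25716451 -0.71395142 -1.2579807   0.72158791]
```

Request:
drive_tool(
  plan=[
    {"claw": 1, "slide": [0.4, 0.08, 0.09], "spin": 0},
    {"claw": 1, "slide": [1.2, 0.08, 0.09], "spin": 0},
    {"claw": 1, "slide": [2.0, 0.08, 0.09], "spin": 0},
    {"claw": 1, "slide": [2.8, 0.08, 0.09], "spin": 0},
    {"claw": 1, "slide": [3.5, 0.08, 0.09], "spin": 0},
    {"claw": 1, "slide": [4.1, 0.08, 0.09], "spin": 0},
    {"claw": 1, "slide": [4.6, 0.08, 0.09], "spin": 0},
    {"claw": 1, "slide": [5.0, 0.08, 0.09], "spin": 0},
    {"claw": 1, "slide": [5.2, 0.08, 0.09], "spin": 0},
    {"claw": 1, "slide": [5.2, 0.08, 0.09], "spin": 0},
  ],
)

```text
time_s: 2.15
tcp_pos: [459.5, -291.5, 125.7]
eef_rot: [2.013, 0.387, -2.015]
wrist_force: [0.1, 0.2, 0.7]
gripper_width: 0.999
```

```bash
cat >> h.py <<'E'
def look(tag,z=5):
    from bench import sensors,snapshot
    s=sensors.get_state();w=snapshot("wrist");w["s"]=s;b=snapshot("side");a=snapshot("scene")
    pickle.dump((w,a,b),open(tag+".pkl","wb"))
    h=lambda im,x,y,ww,hh,o:cv2.resize(im[y:y+hh,x:x+ww,::-1],o,interpolation=cv2.INTER_CUBIC)
    cv2.imwrite(f"pics/{tag}.png",np.hstack([h(w["img"],0,0,512,384,(400,300)),h(b["img"],320,70,120,140,(400,466))[:300*1]]) if 0 else
      np.hstack([cv2.copyMakeBorder(h(w["img"],0,0,512,384,(400,300)),0,166,0,0,cv2.BORDER_CONSTANT),h(b["img"],320,70,103,120,(400,466))]))
E
python3 - <<'E'
from h import *
plan([462.7,-289,116]);look("l2")
E
```

```text
R [[-0.001, 0.37, -0.929], [0.001, -0.929, -0.37], [-1.0, -0.001, 0.001]] tcp [ 459.5 -291.5  125.7] q [-0.565  0.418 -0.098  1.056 -0.     2.197] F [0.1 0.2 0.7] T [ 0.03  0.04 -0.03] t 2.15 w 0.999
slide [ 0.386 -0.046 -0.156]
```

View pics/l2.png

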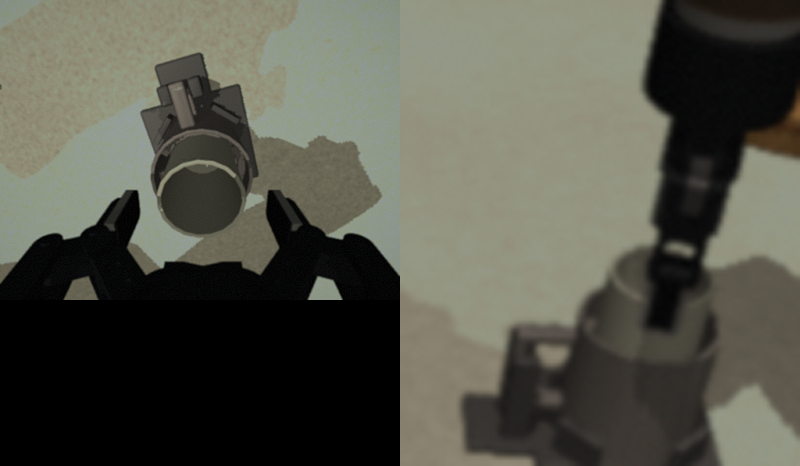

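```bash
python3 - <<'E'
from h import *
w,a,b=pickle.load(open("l2.pkl","rb"))
im=w["img"][190:310,190:330,::-1];cv2.imwrite("pics/c3.png",cv2.resize(im,(700,600),interpolation=cv2.INTER_CUBIC))
E
```

```text
(no output)
```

View pics/c3.png

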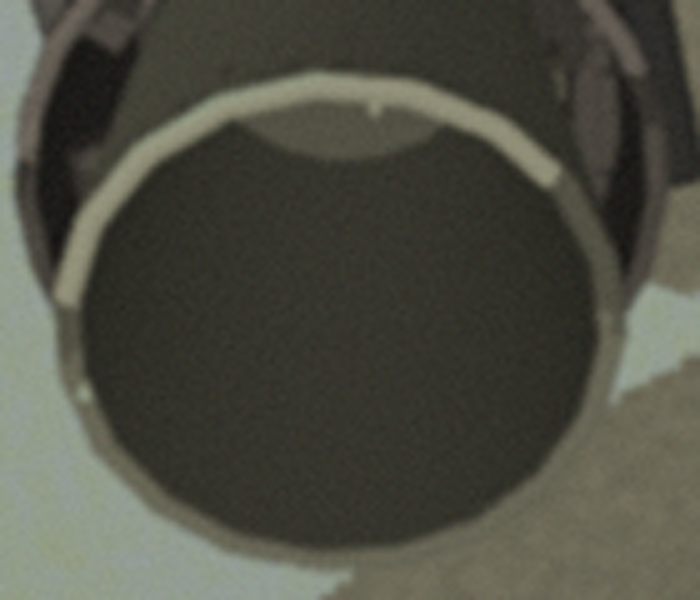

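```bash
python3 - <<'E'
from h import *
w,a,b=pickle.load(open("l2.pkl","rb"))
e=np.array([201.3,204.3,314.5,302.9])
t=np.linspace(0,2*np.pi,120)
def ext(c):
    q=wproj(w,np.c_[c[0]+29*np.cos(t),c[1]+29*np.sin(t),np.full(120,c[2])]);return np.r_[q.min(0),q.max(0)]
s=least_squares(lambda c:ext(c)-e,[461,-288,118]);print(s.x,s.fun)
plan(s.x)
E
```

```text
[ 462.03792924 -290.17972355  116.41967496] [-0.03776212  0.04066529  0.03765286 -0.04640708]
R [[0.001, 0.371, -0.929], [-0.001, -0.929, -0.371], [-1.0, 0.001, -0.001]] tcp [ 460.6 -291.8  127. ] q [-0.565  0.417 -0.096  1.057 -0.     2.197] F [ 0.2 -0.6  0.6] T [-0.01  0.01  0.05] t 2.3 w 1.002
slide [ 0.423 -0.037 -0.078]
```

```bash
python3 - <<'E'
from h import *
w,a,b=pickle.load(open("l2.pkl","rb"))
y=np.array([.371,-.929])
for sg in(-1,1):
  for off in (42,50,57):
    p=np.array([460.6,-291.8])+sg*off*y
    print(sg,off,[proj(b,[*p,z])[0].round(1).tolist() for z in (100,105,110,115)])
E
```

```text
-1 42 [[383.6, 159.1], [384.1, 157.2], [384.6, 155.3], [385.1, 153.4]]
-1 50 [[383.1, 161.3], [383.6, 159.4], [384.1, 157.5], [384.6, 155.6]]
-1 57 [[382.7, 163.3], [383.2, 161.4], [383.7, 159.5], [384.2, 157.6]]
1 42 [[388.2, 137.4], [388.7, 135.6], [389.2, 133.7], [389.7, 131.9]]
1 50 [[388.7, 135.5], [389.1, 133.7], [389.6, 131.8], [390.1, 130.0]]
1 57 [[389.0, 133.8], [389.5, 132.0], [390.0, 130.2], [390.5, 128.3]]
```

Request:
drive_tool(
  newtons=60,
  plan=[
    {"claw": 1, "slide": [0, -0.04, -0.1], "spin": 0},
    {"claw": 1, "slide": [0.2, -0.04, -0.1], "spin": 0},
    {"claw": 1, "slide": [0.4, -0.04, -0.1], "spin": 0},
    {"claw": 1, "slide": [0.6, -0.04, -0.1], "spin": 0},
    {"claw": 1, "slide": [0.6, -0.04, -0.1], "spin": 0},
    {"claw": 0.75, "slide": [0.6, -0.04, -0.1], "spin": 0},
    {"claw": 0.7, "slide": [0.6, -0.04, -0.1], "spin": 0},
    {"claw": 0.65, "slide": [0.6, -0.04, -0.1], "spin": 0},
    {"claw": 0.6, "slide": [0.6, -0.04, -0.1], "spin": 0},
    {"claw": 0.5, "slide": [0.6, -0.04, -0.1], "spin": 0},
  ],
)

```text
time_s: 3.3
tcp_pos: [462.1, -289.6, 111.5]
eef_rot: [2.014, 0.387, -2.013]
wrist_force: [-0.3, -0.2, 0.3]
gripper_width: 0.653
```

```bash
python3 - <<'E'
from h import *
plan([461.8,-289.8,111.5]);look("l3")
E
```

```text
R [[0.0, 0.371, -0.929], [-0.0, -0.929, -0.371], [-1.0, 0.0, -0.0]] tcp [ 462.1 -289.6  111.5] q [-0.56   0.433 -0.115  1.023  0.     2.202] F [-0.3 -0.2  0.3] T [ 0.21  0.03 -0.06] t 3.3 w 0.653
slide [0.001 0.002 0.014]
```

View pics/l3.png

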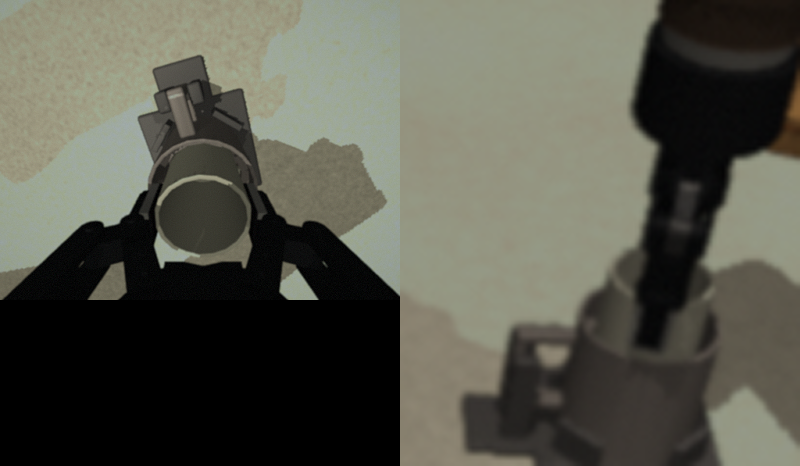

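Request:
drive_tool(
  plan=[
    {"claw": 0.5, "slide": [0, 0, 0], "spin": -0.04},
    {"claw": 0.5, "slide": [0, 0, 0], "spin": -0.1},
    {"claw": 0.5, "slide": [-0.02, 0, 0], "spin": -0.16},
    {"claw": 0.5, "slide": [-0.04, 0, 0], "spin": -0.22},
    {"claw": 0.5, "slide": [-0.06, 0, 0], "spin": -0.28},
    {"claw": 0.5, "slide": [-0.08, 0, 0], "spin": -0.34},
    {"claw": 0.5, "slide": [-0.1, 0, 0], "spin": -0.4},
    {"claw": 0.5, "slide": [-0.12, 0, 0], "spin": -0.46},
    {"claw": 0.5, "slide": [-0.14, 0, 0], "spin": -0.52},
    {"claw": 0.5, "slide": [-0.16, 0, 0], "spin": -0.58},
  ],
)

```text
time_s: 4.45
tcp_pos: [463.2, -290.4, 114.9]
eef_rot: [1.643, 0.854, -1.641]
wrist_force: [3.0, -2.0, -6.0]
gripper_width: 0.652
```

```bash
python3 - <<'E'
from h import *
plan([461.8,-289.8,111.5]);look("l4")
E
```

```text
R [[0.002, 0.82, -0.573], [-0.001, -0.573, -0.82], [-1.0, 0.003, -0.0]] tcp [ 463.2 -290.4  114.9] q [-0.56   0.43  -0.109  1.029 -0.     1.62 ] F [ 3. -2. -6.] T [-0.51 -0.9  -0.36] t 4.45 w 0.652
slide [ 0.134 -0.06   0.012]
```

View pics/l4.png

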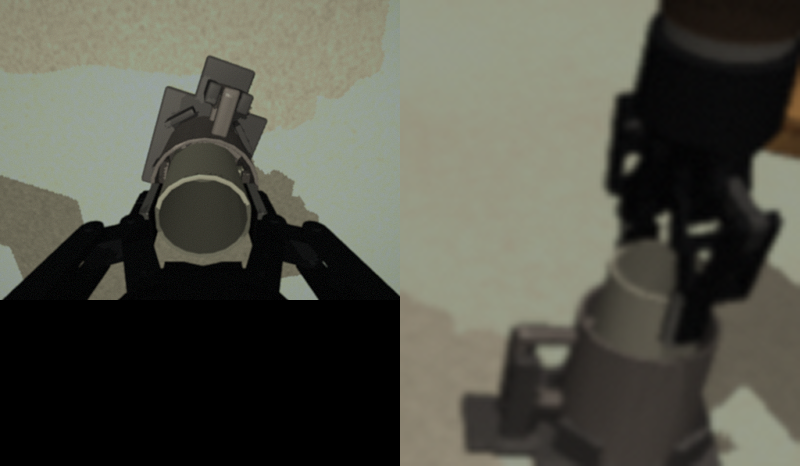

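Request:
drive_tool(
  plan=[
    {"claw": 0.5, "slide": [0, 0, 0], "spin": -0.06},
    {"claw": 0.5, "slide": [0, 0, 0], "spin": -0.12},
    {"claw": 0.5, "slide": [0, 0, 0], "spin": -0.18},
    {"claw": 0.5, "slide": [-0.01, 0, 0], "spin": -0.24},
    {"claw": 0.5, "slide": [-0.02, 0, 0], "spin": -0.3},
    {"claw": 0.5, "slide": [-0.03, 0, 0], "spin": -0.36},
    {"claw": 0.5, "slide": [-0.04, 0, 0], "spin": -0.42},
    {"claw": 0.5, "slide": [-0.05, 0, 0], "spin": -0.48},
    {"claw": 0.5, "slide": [-0.06, 0, 0], "spin": -0.54},
    {"claw": 0.5, "slide": [-0.07, 0, 0], "spin": -0.6},
  ],
)

```text
time_s: 5.6
tcp_pos: [462.7, -290.1, 117.4]
eef_rot: [1.217, 1.202, -1.216]
wrist_force: [2.5, -1.4, -2.1]
gripper_width: 0.652
```

```bash
python3 - <<'E'
from h import *
plan([461.8,-289.8,111.5])
E
```

```text
R [[0.002, 1.0, -0.01], [-0.001, -0.01, -1.0], [-1.0, 0.002, 0.001]] tcp [ 462.7 -290.1  117.4] q [-0.56   0.427 -0.107  1.035  0.     1.021] F [ 2.5 -1.4 -2.1] T [-0.22 -0.72 -0.3 ] t 5.6 w 0.652
slide [ 0.237 -0.038 -0.01 ]
```

Request:
drive_tool(
  plan=[
    {"claw": 0.5, "slide": [-0.01, 0, 0], "spin": -0.05},
    {"claw": 0.5, "slide": [-0.02, 0, 0], "spin": -0.1},
    {"claw": 0.5, "slide": [-0.03, 0, 0], "spin": -0.15},
    {"claw": 0.5, "slide": [-0.04, 0, 0], "spin": -0.2},
    {"claw": 0.5, "slide": [-0.05, 0, 0], "spin": -0.25},
    {"claw": 0.5, "slide": [-0.06, 0, 0], "spin": -0.3},
    {"claw": 0.5, "slide": [-0.07, 0, 0], "spin": -0.35},
    {"claw": 0.5, "slide": [-0.07, 0, 0], "spin": -0.4},
    {"claw": 0.5, "slide": [-0.07, 0, 0], "spin": -0.45},
    {"claw": 0.5, "slide": [-0.07, 0, 0], "spin": -0.5},
  ],
)

```text
time_s: 6.6
tcp_pos: [462.8, -289.7, 118.2]
eef_rot: [0.842, 1.401, -0.841]
wrist_force: [4.2, -2.2, -7.7]
gripper_width: 0.65
```

```bash
python3 - <<'E'
from h import *
plan([461.8,-289.8,111.5])
E
```

```text
R [[0.001, 0.883, 0.47], [0.0, 0.47, -0.883], [-1.0, 0.001, 0.001]] tcp [ 462.8 -289.7  118.2] q [-5.600e-01  4.270e-01 -1.050e-01  1.038e+00  1.000e-03  5.220e-01] F [ 4.2 -2.2 -7.7] T [-0.4  -1.03 -0.38] t 6.6 w 0.65
slide [ 0.269 -0.038 -0.018]
```

Request:
drive_tool(
  plan=[
    {"claw": 0.5, "slide": [0.015, 0, 0], "spin": -0.03},
    {"claw": 0.5, "slide": [0.015, 0, 0], "spin": -0.06},
    {"claw": 0.5, "slide": [0.015, 0, 0], "spin": -0.09},
    {"claw": 0.5, "slide": [0.015, 0, 0], "spin": -0.12},
    {"claw": 0.5, "slide": [0.015, 0, 0], "spin": -0.15},
    {"claw": 0.5, "slide": [0.015, 0, 0], "spin": -0.18},
    {"claw": 0.5, "slide": [0.015, 0, 0], "spin": -0.21},
    {"claw": 0.5, "slide": [0.015, 0, 0], "spin": -0.24},
    {"claw": 0.5, "slide": [0.015, 0, 0], "spin": -0.27},
    {"claw": 0.5, "slide": [0.015, 0, 0], "spin": -0.3},
  ],
)

```text
time_s: 7.6
tcp_pos: [462.5, -289.8, 118.3]
eef_rot: [0.61, 1.482, -0.61]
wrist_force: [4.4, -1.1, -7.5]
gripper_width: 0.653
```

```bash
python3 - <<'E'
from h import *
plan([461.8,-289.8,111.5]);look("l5")
E
```

```text
R [[0.001, 0.704, 0.71], [-0.0, 0.71, -0.704], [-1.0, 0.0, 0.001]] tcp [ 462.5 -289.8  118.3] q [-0.56   0.426 -0.105  1.038  0.     0.221] F [ 4.4 -1.1 -7.5] T [-0.47 -1.06 -0.26] t 7.6 w 0.653
slide [ 0.272 -0.02  -0.02 ]
```

View pics/l5.png

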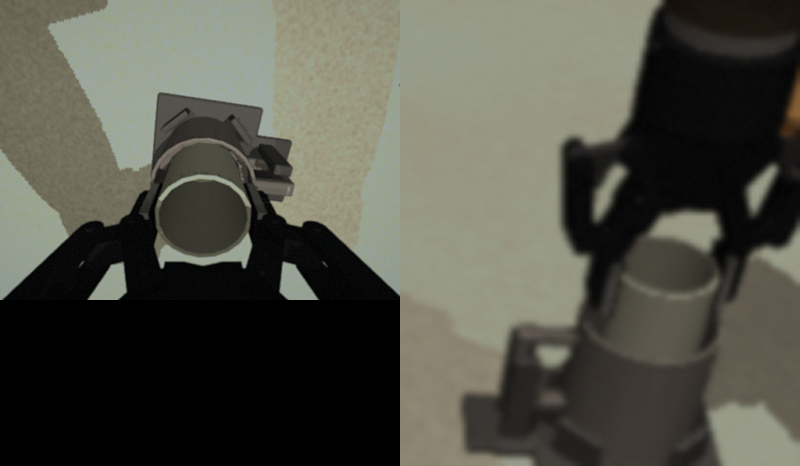

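Request:
drive_tool(
  plan=[
    {"claw": 0.5, "slide": [0.01, 0, 0], "spin": -0.02},
    {"claw": 0.5, "slide": [0.02, 0, 0], "spin": -0.04},
    {"claw": 0.5, "slide": [0.03, 0, 0], "spin": -0.06},
    {"claw": 0.5, "slide": [0.04, 0, 0], "spin": -0.08},
    {"claw": 0.5, "slide": [0.05, 0, 0], "spin": -0.1},
    {"claw": 0.5, "slide": [0.05, 0, 0], "spin": -0.13},
    {"claw": 0.5, "slide": [0.05, 0, 0], "spin": -0.16},
    {"claw": 0.5, "slide": [0.05, 0, 0], "spin": -0.19},
    {"claw": 0.5, "slide": [0.05, 0, 0], "spin": -0.22},
    {"claw": 0.5, "slide": [0.05, 0, 0], "spin": -0.25},
  ],
)

```text
time_s: 8.75
tcp_pos: [462.0, -289.6, 117.2]
eef_rot: [0.415, 1.531, -0.415]
wrist_force: [1.1, -0.8, -0.6]
gripper_width: 0.651
```

```bash
python3 - <<'E'
from h import *
plan([461.8,-289.8,111.5])
E
```

```text
R [[0.0, 0.505, 0.863], [-0.0, 0.863, -0.505], [-1.0, -0.0, 0.0]] tcp [ 462.  -289.6  117.2] q [-0.56   0.427 -0.107  1.036 -0.    -0.03 ] F [ 1.1 -0.8 -0.6] T [-0.26 -0.22 -0.22] t 8.75 w 0.651
slide [ 0.23  -0.012 -0.004]
```

Request:
drive_tool(
  plan=[
    {"claw": 0.5, "slide": [-0.01, 0, 0], "spin": 0.02},
    {"claw": 0.5, "slide": [-0.02, 0, 0], "spin": 0.06},
    {"claw": 0.5, "slide": [-0.025, 0, 0], "spin": 0.11},
    {"claw": 0.5, "slide": [-0.025, 0, 0], "spin": 0.13},
    {"claw": 0.5, "slide": [-0.025, 0, 0], "spin": 0.11},
    {"claw": 0.5, "slide": [-0.025, 0, 0], "spin": 0.07},
    {"claw": 0.5, "slide": [-0.025, 0, 0], "spin": 0.03},
    {"claw": 0.5, "slide": [-0.025, 0, 0], "spin": -0.01},
    {"claw": 0.5, "slide": [-0.025, 0, 0], "spin": -0.05},
    {"claw": 0.5, "slide": [-0.025, 0, 0], "spin": -0.09},
  ],
)

```text
time_s: 9.75
tcp_pos: [462.0, -289.7, 117.7]
eef_rot: [0.345, 1.543, -0.345]
wrist_force: [1.5, -0.1, -1.9]
gripper_width: 0.65
```

```bash
python3 - <<'E'
from h import *
plan([461.8,-289.8,111.5])
E
```

```text
R [[-0.0, 0.426, 0.905], [-0.0, 0.905, -0.426], [-1.0, -0.0, -0.0]] tcp [ 462.  -289.7  117.7] q [-0.56   0.427 -0.107  1.037 -0.    -0.12 ] F [ 1.5 -0.1 -1.9] T [-0.15 -0.35 -0.2 ] t 9.75 w 0.65
slide [ 0.249 -0.007 -0.006]
```

Request:
drive_tool(
  plan=[
    {"claw": 0.5, "slide": [-0.01, 0, 0], "spin": -0.04},
    {"claw": 0.5, "slide": [-0.012, 0, 0], "spin": -0.08},
    {"claw": 0.5, "slide": [-0.012, 0, 0], "spin": -0.12},
    {"claw": 0.5, "slide": [-0.012, 0, 0], "spin": -0.16},
    {"claw": 0.5, "slide": [-0.012, 0, 0], "spin": -0.2},
    {"claw": 0.5, "slide": [-0.012, 0, 0], "spin": -0.24},
    {"claw": 0.5, "slide": [-0.012, 0, 0], "spin": -0.28},
    {"claw": 0.5, "slide": [-0.012, 0, 0], "spin": -0.32},
    {"claw": 0.5, "slide": [-0.012, 0, 0], "spin": -0.36},
    {"claw": 0.5, "slide": [-0.012, 0, 0], "spin": -0.4},
  ],
)

```text
time_s: 10.75
tcp_pos: [462.0, -289.7, 118.1]
eef_rot: [0.031, 1.571, -0.031]
wrist_force: [1.3, -0.4, -1.3]
gripper_width: 0.65
```

```bash
python3 - <<'E'
from h import *
plan([461.8,-289.8,111.5])
E
```

```text
R [[-0.0, 0.04, 0.999], [-0.0, 0.999, -0.04], [-1.0, -0.0, -0.0]] tcp [ 462.  -289.7  118.1] q [-0.56   0.426 -0.106  1.038 -0.    -0.52 ] F [ 1.3 -0.4 -1.3] T [ 0.15 -0.23 -0.27] t 10.75 w 0.65
slide [ 0.266 -0.006 -0.006]
```

Request:
drive_tool(
  plan=[
    {"claw": 0.5, "slide": [-0.01, 0, 0], "spin": -0.03},
    {"claw": 0.5, "slide": [-0.015, 0, 0], "spin": -0.06},
    {"claw": 0.5, "slide": [-0.015, 0, 0], "spin": -0.09},
    {"claw": 0.5, "slide": [-0.015, 0, 0], "spin": -0.12},
    {"claw": 0.5, "slide": [-0.015, 0, 0], "spin": -0.15},
    {"claw": 0.5, "slide": [-0.015, 0, 0], "spin": -0.18},
    {"claw": 0.5, "slide": [-0.015, 0, 0], "spin": -0.21},
    {"claw": 0.5, "slide": [-0.015, 0, 0], "spin": -0.24},
    {"claw": 0.5, "slide": [-0.015, 0, 0], "spin": -0.27},
    {"claw": 0.5, "slide": [-0.015, 0, 0], "spin": -0.3},
  ],
)

```text
time_s: 11.75
tcp_pos: [462.1, -289.7, 118.8]
eef_rot: [-0.205, 1.561, 0.204]
wrist_force: [0.6, -0.3, -1.8]
gripper_width: 0.654
```

```bash
python3 - <<'E'
from h import *
plan([461.8,-289.8,111.5])
E
```

```text
R [[0.0, -0.258, 0.966], [-0.0, 0.966, 0.258], [-1.0, -0.0, 0.0]] tcp [ 462.1 -289.7  118.8] q [-0.56   0.426 -0.105  1.039 -0.    -0.821] F [ 0.6 -0.3 -1.8] T [-0.13 -0.2  -0.06] t 11.75 w 0.654
slide [ 0.29  -0.002 -0.013]
```

Request:
drive_tool(
  plan=[
    {"claw": 0.5, "slide": [-0.005, 0, 0], "spin": -0.03},
    {"claw": 0.5, "slide": [-0.01, 0, 0], "spin": -0.06},
    {"claw": 0.5, "slide": [-0.015, 0, 0], "spin": -0.09},
    {"claw": 0.5, "slide": [-0.02, 0, 0], "spin": -0.12},
    {"claw": 0.5, "slide": [-0.025, 0, 0], "spin": -0.15},
    {"claw": 0.5, "slide": [-0.03, 0, 0], "spin": -0.18},
    {"claw": 0.5, "slide": [-0.03, 0, 0], "spin": -0.21},
    {"claw": 0.5, "slide": [-0.03, 0, 0], "spin": -0.24},
    {"claw": 0.5, "slide": [-0.03, 0, 0], "spin": -0.27},
    {"claw": 0.5, "slide": [-0.03, 0, 0], "spin": -0.3},
  ],
)

```text
time_s: 12.75
tcp_pos: [462.7, -289.8, 118.5]
eef_rot: [-0.439, 1.525, 0.439]
wrist_force: [5.0, -0.9, -11.5]
gripper_width: 0.651
```

```bash
python3 - <<'E'
from h import *
plan([461.8,-289.8,111.5]);look("l6")
E
```

```text
R [[0.001, -0.531, 0.847], [-0.0, 0.847, 0.531], [-1.0, -0.001, 0.001]] tcp [ 462.7 -289.8  118.5] q [-0.56   0.427 -0.105  1.039  0.    -1.12 ] F [  5.   -0.9 -11.5] T [-0.59 -1.2  -0.39] t 12.75 w 0.651
slide [ 0.281  0.018 -0.03 ]
```

View pics/l6.png

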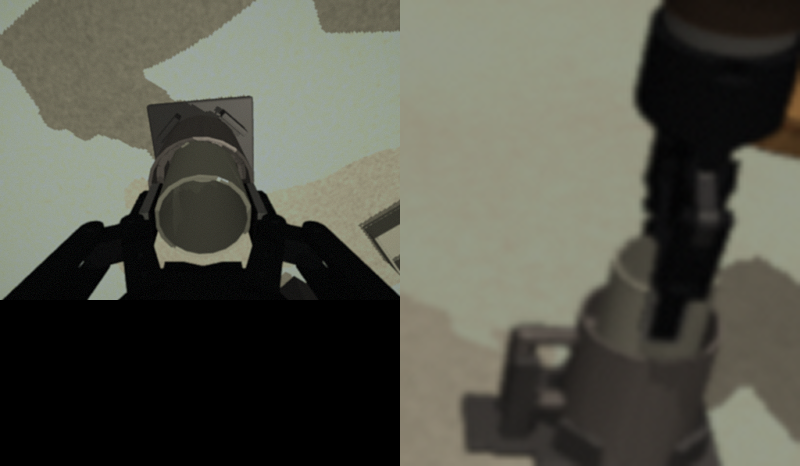

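Request:
drive_tool(
  plan=[
    {"claw": 0.5, "slide": [0.02, 0, 0], "spin": 0.03},
    {"claw": 0.5, "slide": [0.04, 0, 0], "spin": 0.06},
    {"claw": 0.5, "slide": [0.04, 0, 0], "spin": 0.1},
    {"claw": 0.5, "slide": [0.03, 0, 0], "spin": 0.14},
    {"claw": 0.5, "slide": [0.02, 0, 0], "spin": 0.17},
    {"claw": 0.5, "slide": [0.02, 0, 0], "spin": 0.2},
    {"claw": 0.5, "slide": [0.02, 0, 0], "spin": 0.22},
    {"claw": 0.5, "slide": [0.02, 0, 0], "spin": 0.24},
    {"claw": 0.5, "slide": [0.02, 0, 0], "spin": 0.26},
    {"claw": 0.5, "slide": [0.02, 0, 0], "spin": 0.28},
  ],
)

```text
time_s: 13.9
tcp_pos: [461.9, -289.1, 118.6]
eef_rot: [-0.216, 1.56, 0.218]
wrist_force: [-1.2, 1.2, -5.3]
gripper_width: 0.653
```

```bash
python3 - <<'E'
from h import *
plan([461.8,-289.8,111.5])
E
```

```text
R [[-0.0, -0.273, 0.962], [0.001, 0.962, 0.273], [-1.0, 0.001, -0.0]] tcp [ 461.9 -289.1  118.6] q [-5.60e-01  4.26e-01 -1.06e-01  1.04e+00  1.00e-03 -8.37e-01] F [-1.2  1.2 -5.3] T [0.68 0.   0.25] t 13.9 w 0.653
slide [ 0.282 -0.026 -0.009]
```

Request:
drive_tool(
  plan=[
    {"claw": 0.5, "slide": [0, 0, 0], "spin": 0.01},
    {"claw": 0.5, "slide": [0, 0, 0], "spin": 0.02},
    {"claw": 0.5, "slide": [0, 0, 0], "spin": 0.03},
    {"claw": 0.5, "slide": [0, 0, 0], "spin": 0.04},
    {"claw": 0.5, "slide": [0, 0, 0], "spin": 0.05},
    {"claw": 0.5, "slide": [0, 0, 0], "spin": 0.06},
    {"claw": 0.5, "slide": [0, 0, 0], "spin": 0.07},
    {"claw": 0.5, "slide": [0, 0, 0], "spin": 0.08},
    {"claw": 0.5, "slide": [0, 0, 0], "spin": 0.09},
    {"claw": 0.5, "slide": [0, 0, 0], "spin": 0.1},
  ],
)

```text
time_s: 14.9
tcp_pos: [461.9, -289.1, 119.1]
eef_rot: [-0.139, 1.566, 0.14]
wrist_force: [-2.4, 5.3, -1.2]
gripper_width: 0.652
```

```bash
python3 - <<'E'
from h import *
plan([461.8,-289.8,111.5])
E
```

```text
R [[-0.0, -0.177, 0.984], [0.001, 0.984, 0.177], [-1.0, 0.001, 0.0]] tcp [ 461.9 -289.1  119.1] q [-5.600e-01  4.250e-01 -1.050e-01  1.041e+00  1.000e-03 -7.370e-01] F [-2.4  5.3 -1.2] T [1.5  0.39 0.23] t 14.9 w 0.652
slide [ 0.303 -0.026 -0.009]
```

Request:
drive_tool(
  plan=[
    {"claw": 0.5, "slide": [-0.01, 0, 0], "spin": -0.03},
    {"claw": 0.5, "slide": [-0.02, 0, 0], "spin": -0.06},
    {"claw": 0.5, "slide": [-0.03, 0, 0], "spin": -0.02},
    {"claw": 0.5, "slide": [-0.04, 0, 0], "spin": 0.02},
    {"claw": 0.5, "slide": [-0.05, 0, 0], "spin": -0.02},
    {"claw": 0.5, "slide": [-0.06, 0, 0], "spin": -0.06},
    {"claw": 0.5, "slide": [-0.07, 0, 0], "spin": -0.02},
    {"claw": 0.5, "slide": [-0.08, 0, 0], "spin": 0.02},
    {"claw": 0.5, "slide": [-0.08, 0, 0], "spin": -0.02},
    {"claw": 0.5, "slide": [-0.08, 0, 0], "spin": -0.05},
  ],
)

```text
time_s: 15.9
tcp_pos: [462.4, -291.1, 121.8]
eef_rot: [-0.182, 1.563, 0.176]
wrist_force: [-1.0, 2.0, -0.5]
gripper_width: 0.647
```

```bash
python3 - <<'E'
from h import *
plan([461.8,-289.8,111.5]);look("l7")
E
```

```text
R [[0.001, -0.226, 0.974], [-0.004, 0.974, 0.226], [-1.0, -0.004, 0.0]] tcp [ 462.4 -291.1  121.8] q [-0.561  0.423 -0.101  1.044 -0.003 -0.788] F [-1.   2.  -0.5] T [ 0.34  0.4  -0.05] t 15.9 w 0.647
slide [ 0.413  0.059 -0.012]
```

View pics/l7.png

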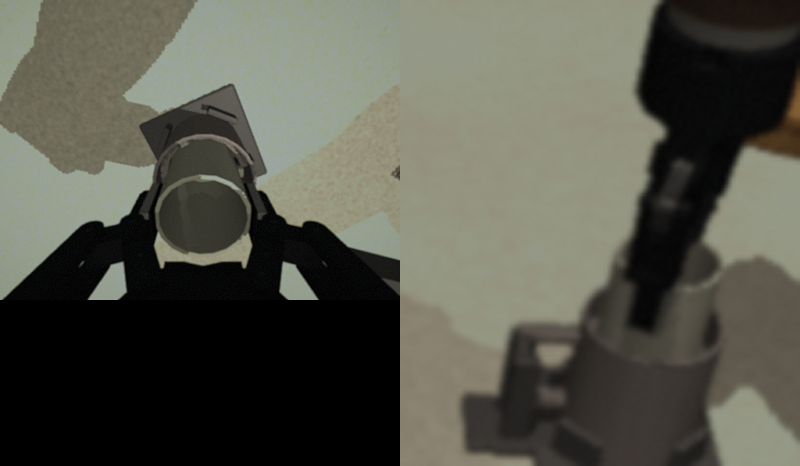

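Request:
drive_tool(
  plan=[
    {"claw": 0.5, "slide": [-0.02, 0, 0], "spin": 0.02},
    {"claw": 0.5, "slide": [-0.035, 0, 0], "spin": 0.05},
    {"claw": 0.5, "slide": [-0.05, 0, 0], "spin": 0.02},
    {"claw": 0.5, "slide": [-0.065, 0, 0], "spin": -0.01},
    {"claw": 0.5, "slide": [-0.08, 0, 0], "spin": 0.02},
    {"claw": 0.5, "slide": [-0.095, 0, 0], "spin": 0.05},
    {"claw": 0.5, "slide": [-0.11, 0, 0], "spin": 0.02},
    {"claw": 0.5, "slide": [-0.125, 0, 0], "spin": -0.01},
    {"claw": 0.5, "slide": [-0.14, 0, 0], "spin": 0.02},
    {"claw": 0.5, "slide": [-0.14, 0, 0], "spin": 0.04},
  ],
)

```text
time_s: 17.05
tcp_pos: [462.2, -289.7, 124.4]
eef_rot: [-0.145, 1.566, 0.144]
wrist_force: [-0.1, 0.3, -0.3]
gripper_width: 0.65
```

```bash
python3 - <<'E'
from h import *
plan([461.8,-289.8,111.5])
E
```

```text
R [[0.0, -0.183, 0.983], [-0.0, 0.983, 0.183], [-1.0, -0.0, 0.0]] tcp [ 462.2 -289.7  124.4] q [-0.56   0.42  -0.098  1.052 -0.    -0.744] F [-0.1  0.3 -0.3] T [-0.03 -0.02  0.02] t 17.05 w 0.65
slide [ 0.516  0.001 -0.017]
```

Request:
drive_tool(
  plan=[
    {"claw": 0.5, "slide": [-0.02, 0, 0], "spin": -0.02},
    {"claw": 0.5, "slide": [-0.05, 0, 0], "spin": -0.05},
    {"claw": 0.5, "slide": [-0.08, 0, 0], "spin": -0.02},
    {"claw": 0.5, "slide": [-0.11, 0, 0], "spin": 0.01},
    {"claw": 0.5, "slide": [-0.14, 0, 0], "spin": -0.02},
    {"claw": 0.5, "slide": [-0.17, 0, 0], "spin": -0.05},
    {"claw": 0.5, "slide": [-0.2, 0, 0], "spin": -0.02},
    {"claw": 0.5, "slide": [-0.23, 0, 0], "spin": 0.01},
    {"claw": 0.5, "slide": [-0.26, 0, 0], "spin": -0.02},
    {"claw": 0.5, "slide": [-0.26, 0, 0], "spin": -0.04},
  ],
)

```text
time_s: 18.05
tcp_pos: [462.1, -289.7, 130.9]
eef_rot: [-0.179, 1.563, 0.178]
wrist_force: [0.5, 0.3, -1.1]
gripper_width: 0.649
```

```bash
python3 - <<'E'
from h import *
plan([461.8,-289.8,111.5]);look("l8")
E
```

```text
R [[0.0, -0.225, 0.974], [-0.0, 0.974, 0.225], [-1.0, -0.0, 0.0]] tcp [ 462.1 -289.7  130.9] q [-0.56   0.414 -0.089  1.068  0.    -0.787] F [ 0.5  0.3 -1.1] T [ 0.   -0.03  0.06] t 18.05 w 0.649
slide [ 0.775 -0.002 -0.014]
```

View pics/l8.png

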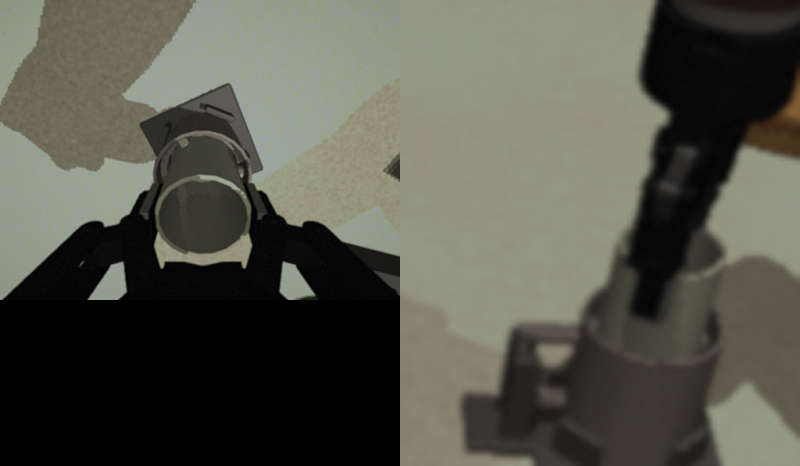

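Request:
drive_tool(
  plan=[
    {"claw": 0.5, "slide": [-0.04, 0, 0], "spin": 0.02},
    {"claw": 0.5, "slide": [-0.08, 0, 0], "spin": 0.03},
    {"claw": 0.5, "slide": [-0.12, 0, 0], "spin": 0.01},
    {"claw": 0.5, "slide": [-0.16, 0, 0], "spin": 0.0},
    {"claw": 0.5, "slide": [-0.2, 0, 0], "spin": 0.02},
    {"claw": 0.5, "slide": [-0.25, 0, 0], "spin": 0.03},
    {"claw": 0.5, "slide": [-0.3, 0, 0], "spin": 0.02},
    {"claw": 0.5, "slide": [-0.36, 0, 0], "spin": 0.02},
    {"claw": 0.5, "slide": [-0.42, 0, 0], "spin": 0.02},
    {"claw": 0.5, "slide": [-0.48, 0, 0], "spin": 0.02},
  ],
)

```text
time_s: 19.2
tcp_pos: [462.0, -289.6, 142.9]
eef_rot: [-0.163, 1.565, 0.163]
wrist_force: [0.3, -0.9, -1.0]
gripper_width: 0.653
```

```bash
python3 - <<'E'
from h import *
plan([461.8,-289.8,111.5])
E
```

```text
R [[0.0, -0.207, 0.978], [0.0, 0.978, 0.207], [-1.0, -0.0, 0.0]] tcp [ 462.  -289.6  142.9] q [-0.56   0.403 -0.071  1.096  0.    -0.768] F [ 0.3 -0.9 -1. ] T [ 0.05 -0.05  0.05] t 19.2 w 0.653
slide [ 1.255 -0.006 -0.011]
```

Request:
drive_tool(
  plan=[
    {"claw": 0.5, "slide": [-0.2, 0, 0], "spin": 0},
    {"claw": 0.5, "slide": [-0.5, 0, 0], "spin": 0},
    {"claw": 0.5, "slide": [-0.9, 0, 0], "spin": 0},
    {"claw": 0.5, "slide": [-1.4, 0, 0], "spin": 0},
    {"claw": 0.5, "slide": [-2.0, 0, 0], "spin": 0},
    {"claw": 0.5, "slide": [-2.7, 0, 0], "spin": 0},
    {"claw": 0.5, "slide": [-3.5, 0, 0], "spin": 0},
    {"claw": 0.5, "slide": [-4.3, 0, 0], "spin": 0},
    {"claw": 0.5, "slide": [-5.0, 0, 0], "spin": 0},
    {"claw": 0.5, "slide": [-5.4, 0, 0], "spin": 0},
  ],
)

```text
time_s: 20.2
tcp_pos: [462.7, -290.0, 280.6]
eef_rot: [-0.165, 1.562, 0.162]
wrist_force: [-0.1, -0.7, -0.8]
gripper_width: 0.652
```

```bash
python3 - <<'E'
from h import *
plan([528.7,241,280]);look("l9")
w,a,b=pickle.load(open("l9.pkl","rb"))
cv2.imwrite("pics/l9b.png",np.hstack([cv2.resize(x["img"][:,:,::-1],(400,300)) for x in (a,b)]))
E
```

```text
R [[0.003, -0.207, 0.978], [-0.002, 0.978, 0.207], [-1.0, -0.003, 0.003]] tcp [ 462.7 -290.   280.6] q [-0.56   0.322  0.178  1.423 -0.    -0.768] F [-0.1 -0.7 -0.8] T [ 0.    0.01 -0.03] t 20.2 w 0.652
slide [-1.0000e-02  2.0234e+01  6.9750e+00]
```

View pics/l9.png

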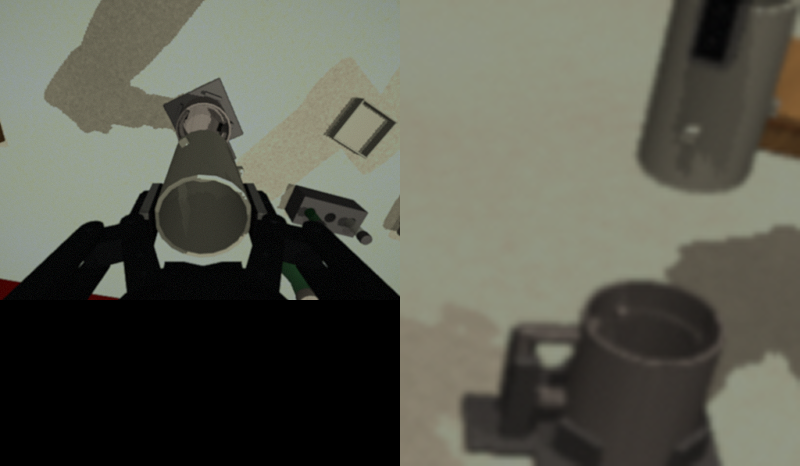

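View pics/l9b.png

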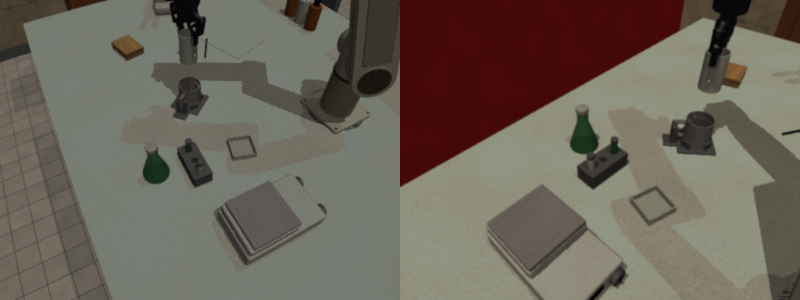

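Request:
drive_tool(
  plan=[
    {"claw": 0.5, "slide": [0, 0.4, 0.14], "spin": 0},
    {"claw": 0.5, "slide": [0, 1.0, 0.35], "spin": 0},
    {"claw": 0.5, "slide": [0, 1.9, 0.66], "spin": 0},
    {"claw": 0.5, "slide": [0, 3.0, 1.04], "spin": 0},
    {"claw": 0.5, "slide": [0, 4.2, 1.45], "spin": 0},
    {"claw": 0.5, "slide": [0, 5.4, 1.86], "spin": 0},
    {"claw": 0.5, "slide": [0, 6.5, 2.24], "spin": 0},
    {"claw": 0.5, "slide": [0, 7.6, 2.62], "spin": 0},
    {"claw": 0.5, "slide": [0, 8.8, 3.03], "spin": 0},
    {"claw": 0.5, "slide": [0, 10.0, 3.45], "spin": 0},
  ],
)

```text
time_s: 21.35
tcp_pos: [493.8, -24.6, 277.0]
eef_rot: [-0.164, 1.566, 0.165]
wrist_force: [1.1, 0.1, -1.5]
gripper_width: 0.652
```

Request:
drive_tool(
  plan=[
    {"claw": 0.5, "slide": [0, 1.2, 0.41], "spin": 0},
    {"claw": 0.5, "slide": [0, 2.4, 0.83], "spin": 0},
    {"claw": 0.5, "slide": [0, 3.6, 1.24], "spin": 0},
    {"claw": 0.5, "slide": [0, 4.8, 1.66], "spin": 0},
    {"claw": 0.5, "slide": [0, 6.0, 2.07], "spin": 0},
    {"claw": 0.5, "slide": [0, 7.2, 2.48], "spin": 0},
    {"claw": 0.5, "slide": [0, 8.3, 2.87], "spin": 0},
    {"claw": 0.5, "slide": [0, 9.2, 3.18], "spin": 0},
    {"claw": 0.5, "slide": [0, 9.9, 3.4], "spin": 0},
    {"claw": 0.5, "slide": [0, 10.23, 3.53], "spin": 0},
  ],
)

```text
time_s: 22.35
tcp_pos: [527.2, 243.4, 276.9]
eef_rot: [-0.166, 1.566, 0.165]
wrist_force: [-0.5, -0.1, -0.4]
gripper_width: 0.65
```

Request:
drive_tool(
  plan=[
    {"claw": 0.5, "slide": [0.1, 0, 0], "spin": 0},
    {"claw": 0.5, "slide": [0.3, 0, 0], "spin": 0},
    {"claw": 0.5, "slide": [0.6, 0, 0], "spin": 0},
    {"claw": 0.5, "slide": [0.9, 0, 0], "spin": 0},
    {"claw": 0.5, "slide": [1.2, 0, 0], "spin": 0},
    {"claw": 0.5, "slide": [1.4, 0, 0], "spin": 0},
    {"claw": 0.5, "slide": [1.5, 0, 0], "spin": 0},
    {"claw": 0.5, "slide": [1.6, 0, 0], "spin": 0},
    {"claw": 0.5, "slide": [1.6, 0, 0], "spin": 0},
    {"claw": 0.5, "slide": [1.6, 0, 0], "spin": 0},
  ],
)

```text
time_s: 23.35
tcp_pos: [528.4, 241.4, 238.0]
eef_rot: [-0.163, 1.564, 0.164]
wrist_force: [0.3, -0.5, -0.9]
gripper_width: 0.646
```

```bash
python3 - <<'E'
from h import *
plan([528.7,241,200]);look("l10")
w,a,b=pickle.load(open("l10.pkl","rb"))
cv2.imwrite("pics/l10s.png",cv2.resize(a["img"][200:350,260:430,::-1],(680,600),interpolation=cv2.INTER_CUBIC))
cv2.imwrite("pics/l10d.png",cv2.resize(b["img"][170:370,90:310,::-1],(660,600),interpolation=cv2.INTER_CUBIC))
cv2.imwrite("pics/l10w.png",cv2.resize(w["img"][:,:,::-1],(800,600),interpolation=cv2.INTER_CUBIC))
E
```

```text
R [[0.0, -0.207, 0.978], [0.0, 0.978, 0.207], [-1.0, 0.0, 0.0]] tcp [528.4 241.4 238. ] q [ 0.429  0.41   0.196  1.356 -0.     0.22 ] F [ 0.3 -0.5 -0.9] T [ 0.01  0.   -0.05] t 23.35 w 0.646
slide [ 1.518 -0.019  0.01 ]
```

View pics/l10s.png

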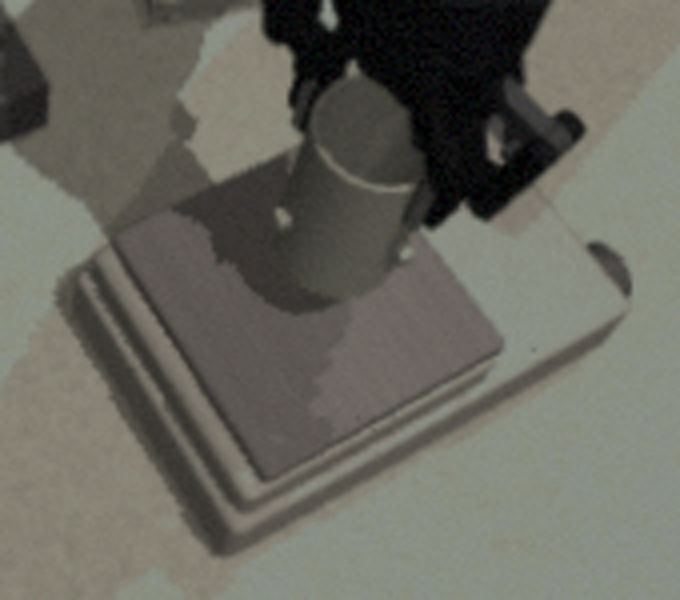

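View pics/l10d.png

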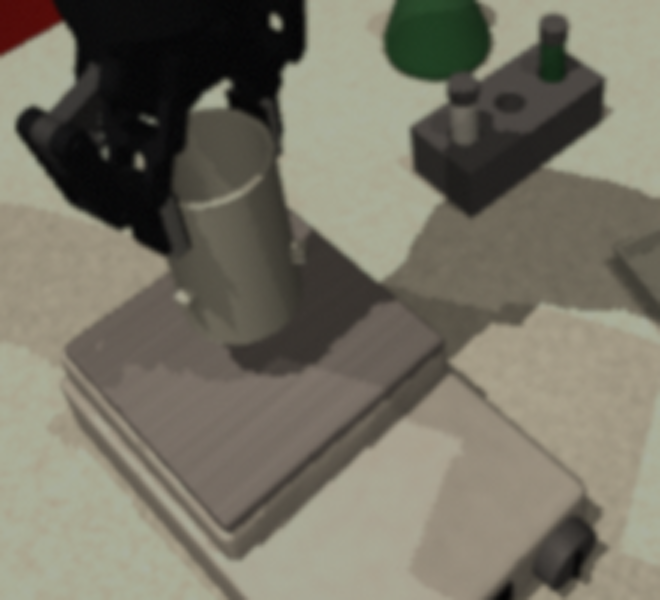

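View pics/l10w.png

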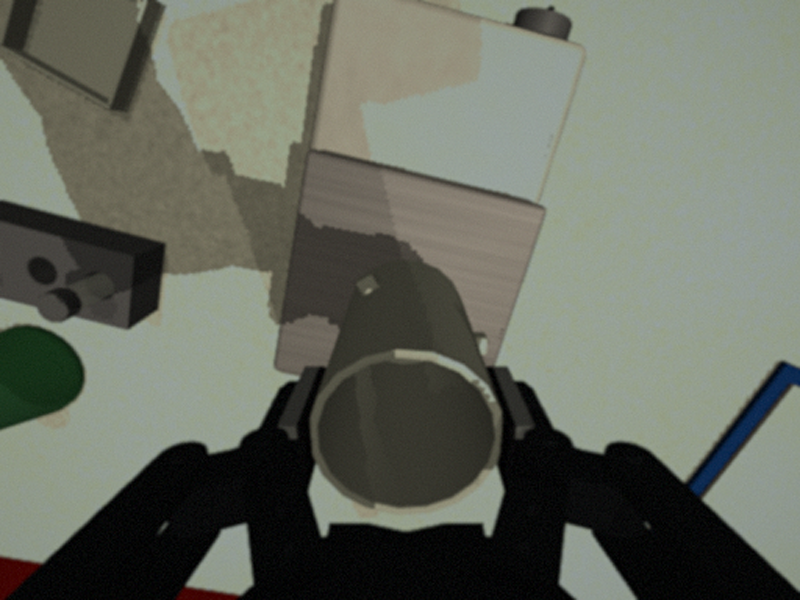

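```bash
python3 - <<'E'
from h import *
w,a,b=pickle.load(open("l10.pkl","rb"))
S=lambda x,y:np.array([260+x/4-.38,200+y/4-.38]);D=lambda x,y:np.array([90+x/3-.33,170+y/3-.33]);W=lambda x,y:np.array([x,y])/1.5625-.18
def f(v,cams="abw"):
    x,y,th=v;C={k:(x+sx*70*np.cos(th)-sy*70*np.sin(th),y+sx*70*np.sin(th)+sy*70*np.cos(th),100) for k,sx,sy in [("pm",1,-1),("mm",-1,-1),("mp",-1,1),("pp",1,1)]}
    r=[]
    if "a" in cams:r+=[proj(a,[C["pm"],C["pp"],C["mp"]])-[S(112,240),S(268,480),S(503,348)]]
    if "b" in cams:r+=[proj(b,[C["pp"],C["mp"],C["mm"]])-[D(65,355),D(230,530),D(443,347)]]
    if "w" in cams:r+=[wproj(w,[C["mm"],C["mp"],C["pm"]])-[W(310,150),W(545,207),W(275,368)]]
    return np.concatenate(r).ravel()
for c in("abw","a","b","w"):
    s=least_squares(f,[528,241,0],args=(c,));print(c,s.x,s.fun.round(1))
# beaker rim pose from scene/side: predicted extents given tcp
t=np.linspace(0,2*np.pi,120)
def ext(P,R=29):
    q=P(np.c_[0*t,0*t,0*t]);return q
C=lambda c:np.c_[c[0]+29*np.cos(t),c[1]+29*np.sin(t),np.full(120,c[2])]
print("wrist rim", least_squares(lambda c:np.r_[wproj(w,C(c)).min(0),wproj(w,C(c)).max(0)]-np.r_[W(311,348),W(502,510)],[528,241,243]).x)
# foot: side bottom extents
for foot in (142,):
  q=proj(a,C([528.4,241.4,foot]));print("scene foot bottom crop",(q.max(0)-[260,200])*4,(q.min(0)-[260,200])*4)
  q=proj(b,C([528.4,241.4,foot]));print("side foot crop",(q.max(0)-[90,170])*3,(q.min(0)-[90,170])*3)
E
```

```text
abw [ 5.32918802e+02  2.40808964e+02 -1.66775959e-02] [-0.6 -0.9  0.1  0.4  1.7 -1.2 -2.6 -2.4 -2.3 -0.2  0.1 -3.4 -2.  -1.8
  3.5 -1.2 -1.1  1.2]
a [ 5.34075566e+02  2.41299111e+02 -2.10336426e-02] [-0.9 -0.7 -0.5  0.9  1.4 -0.5]
b [ 5.28866424e+02  2.40857095e+02 -1.96949337e-02] [-1.1 -1.  -0.7  1.8  1.9 -1.7]
w [ 5.33903788e+02  2.40735005e+02 -1.97329858e-02] [-1.9 -0.9  3.3  0.1 -1.4  1.8]
wrist rim [530.56898379 241.88291458 241.45798672]
scene foot bottom crop [391.92488891 302.7107035 ] [267.1871712  190.23458902]
side foot crop [300.99911203 349.73345351] [180.55538856 250.89489059]
```

Request:
drive_tool(
  plan=[
    {"claw": 0.5, "slide": [0.1, -0.02, 0.12], "spin": 0},
    {"claw": 0.5, "slide": [0.3, -0.02, 0.12], "spin": 0},
    {"claw": 0.5, "slide": [0.6, -0.02, 0.12], "spin": 0},
    {"claw": 0.5, "slide": [0.9, -0.02, 0.12], "spin": 0},
    {"claw": 0.5, "slide": [1.15, -0.02, 0.12], "spin": 0},
    {"claw": 0.5, "slide": [1.35, -0.02, 0.12], "spin": 0},
    {"claw": 0.5, "slide": [1.48, -0.02, 0.12], "spin": 0},
    {"claw": 0.5, "slide": [1.54, -0.02, 0.12], "spin": 0},
    {"claw": 0.5, "slide": [1.56, -0.02, 0.12], "spin": 0},
    {"claw": 0.5, "slide": [1.56, -0.02, 0.12], "spin": 0},
  ],
)

```text
time_s: 24.5
tcp_pos: [531.4, 241.5, 198.9]
eef_rot: [-0.163, 1.564, 0.164]
wrist_force: [0.6, -0.6, -1.0]
gripper_width: 0.653
```

Request:
drive_tool(
  plan=[
    {"claw": 0.5, "slide": [0.01, 0, 0], "spin": 0},
    {"claw": 0.5, "slide": [0.02, 0, 0], "spin": 0},
    {"claw": 0.5, "slide": [0.03, 0, 0], "spin": 0},
    {"claw": 0.5, "slide": [0.04, 0, 0], "spin": 0},
    {"claw": 0.5, "slide": [0.05, 0, 0], "spin": 0},
    {"claw": 0.5, "slide": [0.06, 0, 0], "spin": 0},
    {"claw": 0.5, "slide": [0.07, 0, 0], "spin": 0},
    {"claw": 0.5, "slide": [0.08, 0, 0], "spin": 0},
    {"claw": 0.5, "slide": [0.09, 0, 0], "spin": 0},
    {"claw": 0.5, "slide": [0.1, 0, 0], "spin": 0},
  ],
)

```text
time_s: 25.5
tcp_pos: [531.3, 241.4, 196.2]
eef_rot: [-0.163, 1.565, 0.163]
wrist_force: [0.1, -0.2, -1.2]
gripper_width: 0.645
```

```bash
python3 - <<'E'
from h import *
plan([532,241,195]);look("l11")
w,a,b=pickle.load(open("l11.pkl","rb"))
cv2.imwrite("pics/l11s.png",cv2.resize(a["img"][200:350,260:430,::-1],(680,600),interpolation=cv2.INTER_CUBIC))
cv2.imwrite("pics/l11d.png",cv2.resize(b["img"][170:370,90:310,::-1],(660,600),interpolation=cv2.INTER_CUBIC))
E
```

```text
R [[0.0, -0.207, 0.978], [0.0, 0.978, 0.207], [-1.0, 0.0, 0.0]] tcp [531.3 241.4 196.2] q [0.427 0.436 0.126 1.261 0.    0.218] F [ 0.1 -0.2 -1.2] T [ 0.02  0.02 -0.02] t 25.5 w 0.645
slide [ 0.049 -0.023  0.024]
```

View pics/l11s.png

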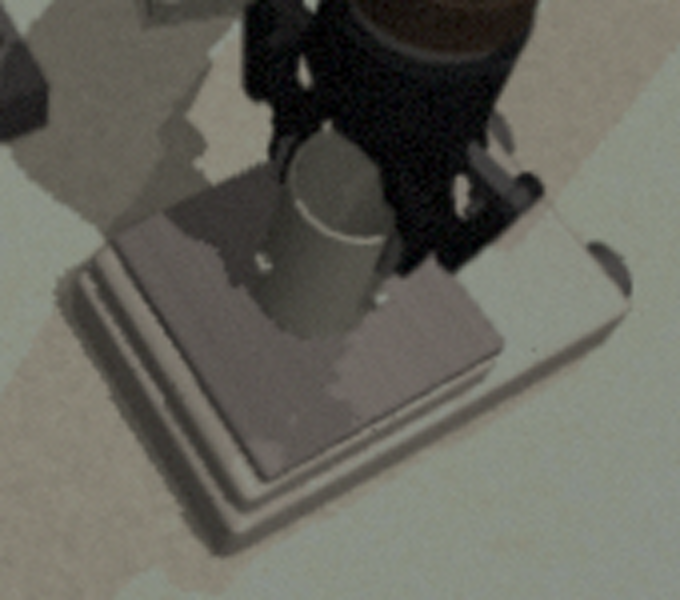

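View pics/l11d.png

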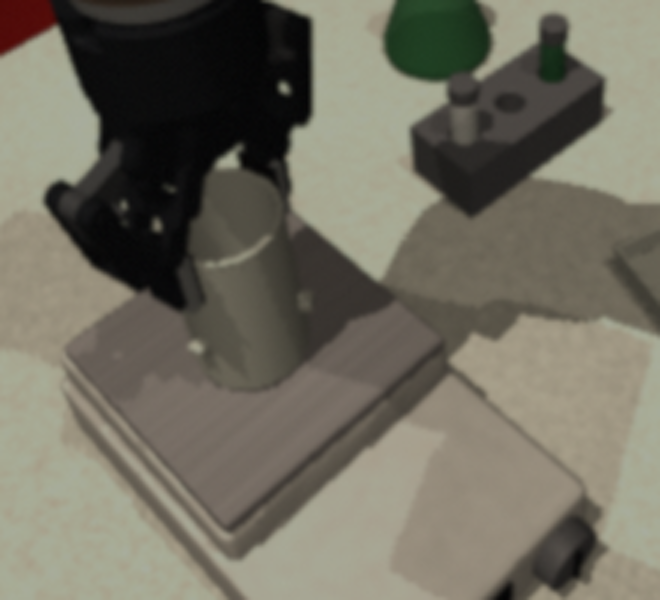

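```bash
python3 - <<'E'
from h import *
w,a,b=pickle.load(open("l11.pkl","rb"))
t=np.linspace(0,2*np.pi,120)
C=lambda c:np.c_[c[0]+29*np.cos(t),c[1]+29*np.sin(t),np.full(120,c[2])]
for c in [(531.3,241.4,101),(531.3,241.4,100),(534,241.4,101),(531.3,244,101)]:
  q=(proj(a,C(c))-[260,200])*4;r=(proj(b,C(c))-[90,170])*3
  print(c,"scene",q.min(0).round(0),q.max(0).round(0),"side",r.min(0).round(0),r.max(0).round(0))
E
```

```text
(531.3, 241.4, 101) scene [249. 233.] [369. 342.] side [193. 296.] [307. 393.]
(531.3, 241.4, 100) scene [249. 234.] [368. 343.] side [193. 297.] [307. 394.]
(534, 241.4, 101) scene [245. 235.] [364. 345.] side [190. 293.] [304. 390.]
(531.3, 244, 101) scene [252. 237.] [372. 347.] side [189. 299.] [303. 397.]
```

```bash
python3 - <<'E'
from h import *
w,a,b=pickle.load(open("l11.pkl","rb"))
f=lambda im:cv2.resize(im[:,:,::-1],(400,600),interpolation=cv2.INTER_CUBIC)
x=np.hstack([f(a["img"][235:295,315:355]),f(b["img"][250:310,145:185]*1)])
x=cv2.convertScaleAbs(x,alpha=1.8);cv2.imwrite("pics/l11z.png",x)
E
```

```text
(no output)
```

View pics/l11z.png

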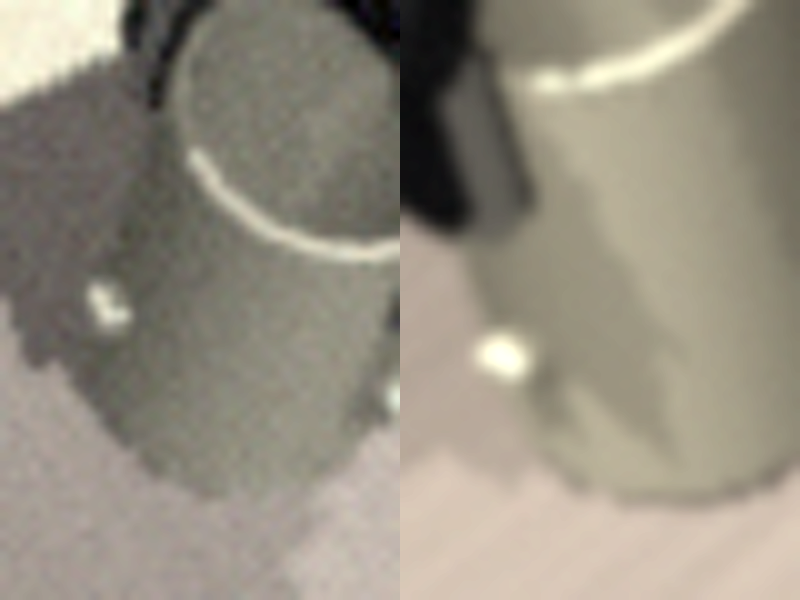

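Request:
drive_tool(
  plan=[
    {"claw": 0.5, "slide": [0.01, 0.02, 0], "spin": 0},
    {"claw": 0.5, "slide": [0.02, 0.03, 0], "spin": 0},
    {"claw": 0.5, "slide": [0.03, 0.03, 0], "spin": 0},
    {"claw": 0.5, "slide": [0.04, 0.03, 0], "spin": 0},
    {"claw": 0.5, "slide": [0.045, 0.03, 0], "spin": 0},
    {"claw": 0.5, "slide": [0.05, 0.03, 0], "spin": 0},
    {"claw": 0.5, "slide": [0.055, 0.03, 0], "spin": 0},
    {"claw": 0.5, "slide": [0.06, 0.03, 0], "spin": 0},
    {"claw": 0.5, "slide": [0.06, 0.03, 0], "spin": 0},
    {"claw": 0.5, "slide": [0.06, 0.03, 0], "spin": 0},
  ],
)

```text
time_s: 26.65
tcp_pos: [531.1, 242.2, 194.8]
eef_rot: [-0.163, 1.565, 0.163]
wrist_force: [-0.2, -0.1, -1.6]
gripper_width: 0.652
```

Request:
drive_tool(
  plan=[
    {"claw": 0.5, "slide": [0.01, 0, 0], "spin": 0},
    {"claw": 0.5, "slide": [0.015, 0, 0], "spin": 0},
    {"claw": 0.5, "slide": [0.02, 0, 0], "spin": 0},
    {"claw": 0.5, "slide": [0.025, 0, 0], "spin": 0},
    {"claw": 0.5, "slide": [0.03, 0, 0], "spin": 0},
    {"claw": 0.5, "slide": [0.035, 0, 0], "spin": 0},
    {"claw": 0.5, "slide": [0.04, 0, 0], "spin": 0},
    {"claw": 0.5, "slide": [0.045, 0, 0], "spin": 0},
    {"claw": 0.5, "slide": [0.045, 0, 0], "spin": 0},
    {"claw": 0.5, "slide": [0.045, 0, 0], "spin": 0},
  ],
)

```text
time_s: 27.65
tcp_pos: [531.1, 242.2, 193.6]
eef_rot: [-0.163, 1.565, 0.163]
wrist_force: [-0.3, 0.7, -0.7]
gripper_width: 0.654
```

Request:
drive_tool(
  plan=[
    {"claw": 0.5, "slide": [0.01, 0, 0], "spin": 0},
    {"claw": 0.5, "slide": [0.015, 0, 0], "spin": 0},
    {"claw": 0.5, "slide": [0.02, 0, 0], "spin": 0},
    {"claw": 0.5, "slide": [0.025, 0, 0], "spin": 0},
    {"claw": 0.5, "slide": [0.03, 0, 0], "spin": 0},
    {"claw": 0.5, "slide": [0.035, 0, 0], "spin": 0},
    {"claw": 0.5, "slide": [0.04, 0, 0], "spin": 0},
    {"claw": 0.5, "slide": [0.045, 0, 0], "spin": 0},
    {"claw": 0.5, "slide": [0.045, 0, 0], "spin": 0},
    {"claw": 0.5, "slide": [0.045, 0, 0], "spin": 0},
  ],
)

```text
time_s: 28.65
tcp_pos: [531.1, 242.2, 192.5]
eef_rot: [-0.163, 1.565, 0.163]
wrist_force: [0.1, 0.0, -0.4]
gripper_width: 0.654
```

Request:
drive_tool(
  plan=[
    {"claw": 0.5, "slide": [0.01, 0, 0], "spin": 0},
    {"claw": 0.5, "slide": [0.015, 0, 0], "spin": 0},
    {"claw": 0.5, "slide": [0.02, 0, 0], "spin": 0},
    {"claw": 0.5, "slide": [0.025, 0, 0], "spin": 0},
    {"claw": 0.5, "slide": [0.03, 0, 0], "spin": 0},
    {"claw": 0.5, "slide": [0.035, 0, 0], "spin": 0},
    {"claw": 0.5, "slide": [0.04, 0, 0], "spin": 0},
    {"claw": 0.5, "slide": [0.04, 0, 0], "spin": 0},
    {"claw": 0.5, "slide": [0.04, 0, 0], "spin": 0},
    {"claw": 0.5, "slide": [0.04, 0, 0], "spin": 0},
  ],
)

```text
time_s: 29.65
tcp_pos: [531.2, 242.2, 192.2]
eef_rot: [-0.163, 1.564, 0.164]
wrist_force: [-0.8, -0.5, 5.5]
gripper_width: 0.65
```

```bash
python3 - <<'E'
from h import *
plan([532,241,195]);look("l12")
w,a,b=pickle.load(open("l12.pkl","rb"))
f=lambda im:cv2.resize(im[:,:,::-1],(400,600),interpolation=cv2.INTER_CUBIC)
x=np.hstack([f(a["img"][235:295,315:355]),f(b["img"][250:310,145:185]*1)])
x=cv2.convertScaleAbs(x,alpha=1.8);cv2.imwrite("pics/l12z.png",x)
E
```

```text
R [[0.001, -0.207, 0.978], [0.0, 0.978, 0.207], [-1.0, 0.0, 0.001]] tcp [531.2 242.2 192.2] q [ 0.428  0.438  0.119  1.251 -0.     0.22 ] F [-0.8 -0.5  5.5] T [-0.14  0.44  0.03] t 29.65 w 0.65
slide [-0.112 -0.053  0.022]
```

View pics/l12z.png

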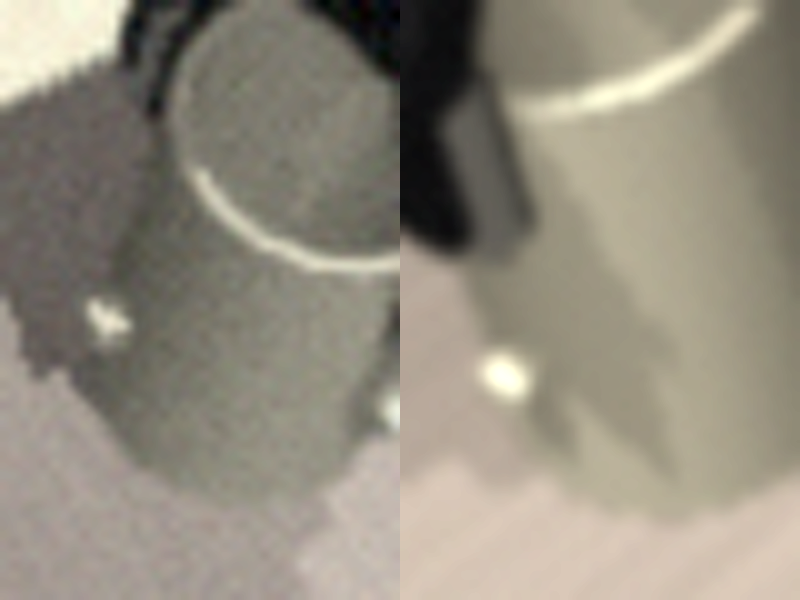

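Request:
drive_tool(
  plan=[
    {"claw": 0.5, "slide": [-0.01, 0, 0], "spin": 0},
    {"claw": 0.5, "slide": [-0.02, 0, 0], "spin": 0},
    {"claw": 0.5, "slide": [-0.02, 0, 0], "spin": 0},
    {"claw": 0.66, "slide": [-0.02, 0, 0], "spin": 0},
    {"claw": 0.7, "slide": [-0.02, 0, 0], "spin": 0},
    {"claw": 0.75, "slide": [-0.02, 0, 0], "spin": 0},
    {"claw": 0.8, "slide": [-0.02, 0, 0], "spin": 0},
    {"claw": 0.9, "slide": [-0.02, 0, 0], "spin": 0},
    {"claw": 1, "slide": [-0.02, 0, 0], "spin": 0},
    {"claw": 1, "slide": [-0.02, 0, 0], "spin": 0},
  ],
)

```text
time_s: 30.8
tcp_pos: [531.1, 242.2, 191.9]
eef_rot: [-0.163, 1.565, 0.163]
wrist_force: [-0.6, 0.4, -0.2]
gripper_width: 1.001
```

Request:
drive_tool(
  plan=[
    {"claw": 1, "slide": [0, 0, 0], "spin": 0},
    {"claw": 1, "slide": [-0.2, 0, 0], "spin": 0},
    {"claw": 1, "slide": [-0.5, 0, 0], "spin": 0},
    {"claw": 1, "slide": [-0.9, 0, 0], "spin": 0},
    {"claw": 1, "slide": [-1.5, 0, 0], "spin": 0},
    {"claw": 1, "slide": [-2.2, 0, 0], "spin": 0},
    {"claw": 1, "slide": [-3.0, 0, 0], "spin": 0},
    {"claw": 1, "slide": [-3.7, 0, 0], "spin": 0},
    {"claw": 1, "slide": [-4.0, 0, 0], "spin": 0},
    {"claw": 1, "slide": [-4.0, 0, 0], "spin": 0},
  ],
)

```text
time_s: 31.8
tcp_pos: [531.8, 242.5, 293.9]
eef_rot: [-0.163, 1.561, 0.164]
wrist_force: [-0.1, -0.7, -0.5]
gripper_width: 1.001
```

```bash
python3 - <<'E'
from h import *
plan([532,241,195]);look("l13")
w,a,b=pickle.load(open("l13.pkl","rb"))
cv2.imwrite("pics/l13s.png",cv2.resize(a["img"][:,:,::-1],(800,600),interpolation=cv2.INTER_CUBIC))
cv2.imwrite("pics/l13d.png",cv2.resize(b["img"][:,:,::-1],(800,600),interpolation=cv2.INTER_CUBIC))
cv2.imwrite("pics/l13w.png",cv2.resize(w["img"][:,:,::-1],(800,600),interpolation=cv2.INTER_CUBIC))
E
```

```text
R [[0.003, -0.207, 0.978], [0.001, 0.978, 0.207], [-1.0, 0.001, 0.004]] tcp [531.8 242.5 293.9] q [ 0.428  0.4    0.326  1.492 -0.     0.22 ] F [-0.1 -0.7 -0.5] T [ 0.   -0.02  0.  ] t 31.8 w 1.001
slide [ 3.956 -0.064 -0.018]
```

View pics/l13s.png

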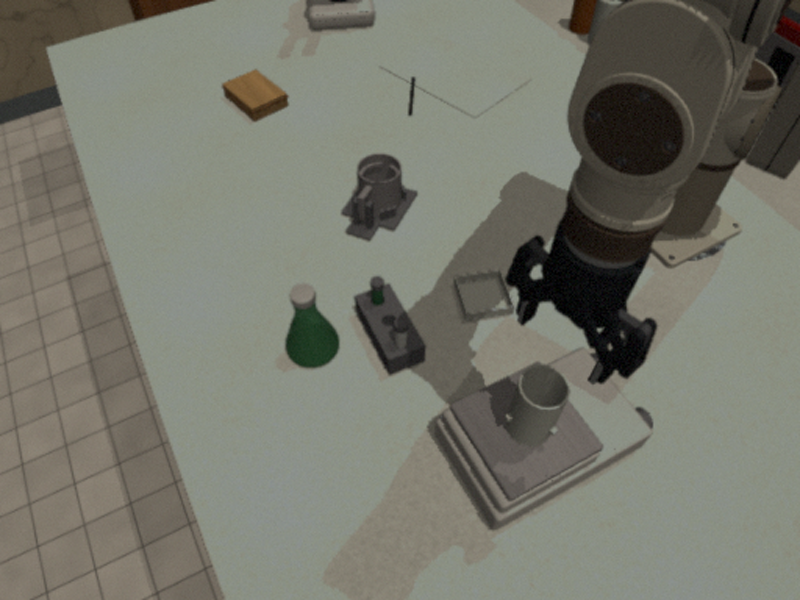

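View pics/l13d.png

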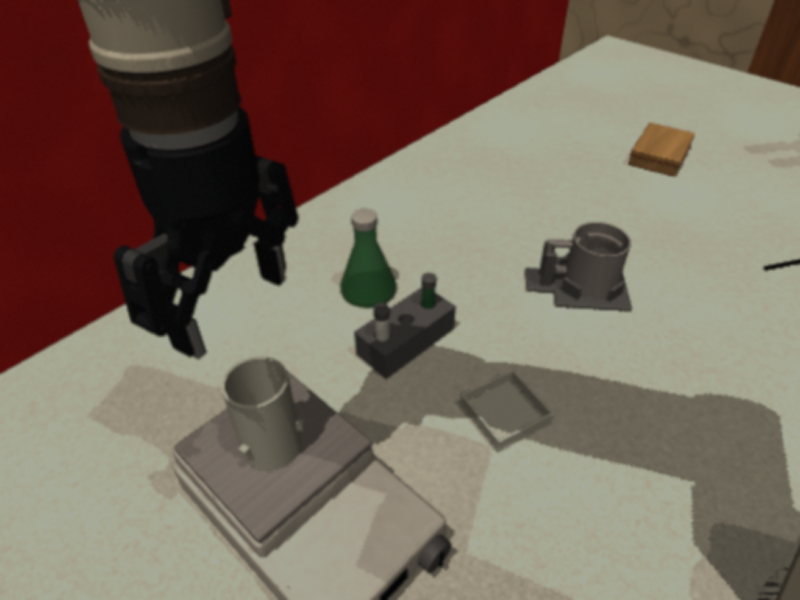

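View pics/l13w.png

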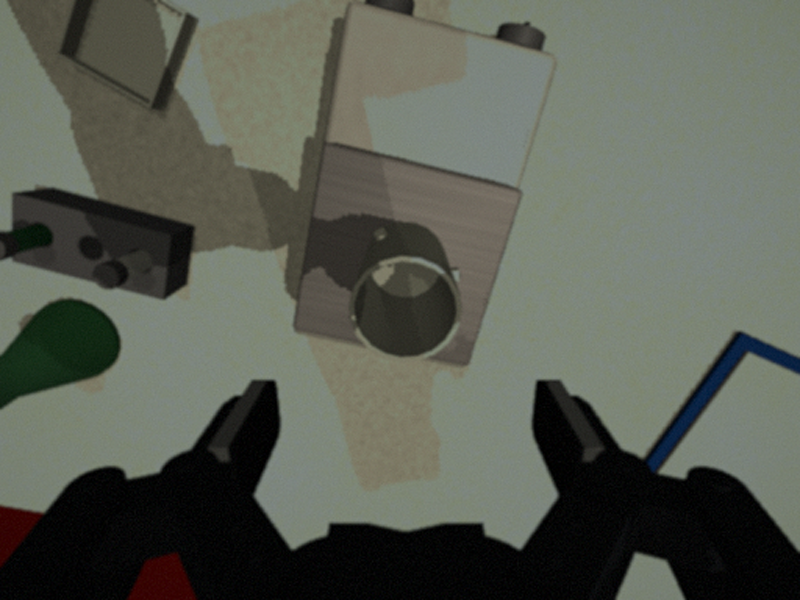

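```bash
python3 - <<'E'
from h import *
w,a,b=pickle.load(open("l13.pkl","rb"))
F=lambda x,y:np.array([x,y])/1.5625-.18
t=np.linspace(0,2*np.pi,120)
C=lambda c:np.c_[c[0]+29*np.cos(t),c[1]+29*np.sin(t),np.full(120,c[2])]
sg=[(1,-1),(-1,-1),(-1,1),(1,1)]
for n,P,cor,rim in [("scene",lambda X:proj(a,X),[(452,403),(543,363),(602,446),(512,498)],(517,362,569,411)),
 ("side",lambda X:proj(b,X),[(285,370),(372,445),(260,545),(176,452)],(224,357,292,409)),
 ("wrist",lambda X:wproj(w,X),[(294,330),(328,143),(521,190),(468,365)],(350,255,460,358))]:
    def f(v):
        x,y,th,h=v;return (P([(x+h*(i*np.cos(th)-j*np.sin(th)),y+h*(i*np.sin(th)+j*np.cos(th)),100) for i,j in sg])-[F(*c) for c in cor]).ravel()
    s=least_squares(f,[530,241,0,70]);
    r=least_squares(lambda c:np.r_[P(C([*c,200])).min(0),P(C([*c,200])).max(0)]-np.r_[F(*rim[:2]),F(*rim[2:])],[530,241])
    print(n,"plate",s.x.round(2),s.fun.round(1),"rim",r.x.round(1),r.fun.round(1))
    q=P(C([*r.x,100]));print(" foot pred",((q.min(0)+.18)*1.5625).round(),((q.max(0)+.18)*1.5625).round())
E
```

```text
scene plate [ 5.3122e+02  2.4162e+02 -4.0000e-02  6.7670e+01] [ 0.8  0.3 -1.3 -0.3  1.1  0.7 -0.6 -0.7] rim [531.3 241.6] [-0.1  1.   0.1 -0.9]
 foot pred [504. 404.] [550. 447.]
side plate [ 5.2672e+02  2.4186e+02 -2.0000e-02  6.8570e+01] [-0.1  1.3  0.6  0.1  0.3 -0.4 -0.8 -0.7] rim [526.7 240.2] [ 0.1 -0.1 -0.1  0.1]
 foot pred [245. 422.] [305. 473.]
wrist plate [ 5.3354e+02  2.4087e+02 -2.0000e-02  6.8390e+01] [ 0.6 -1.1 -1.5  0.3  0.9  0.8  0.2 -0.1] rim [530.5 241.8] [-1.4 -1.1  1.4  1.4]
 foot pred [365. 219.] [445. 297.]
```

```bash
python3 -c "
from bench import ticket
print(ticket.job_done())"
```

```text
the job is handed in; nothing more can be done
None
```

The beaker is out of the jug and standing upright near the middle of the stirrer's plate. The gripper is open and clear of it, and I handed the job in at about 32 s of the 72 s allowed.

**Freeing it:** I gripped the beaker across its rim at 60 N and turned it while pulling lightly. The lugs met the collar after about 7 mm of rise. The pull dropped when they found the slots, at a last-joint angle of about -0.75 rad, and the beaker then came straight up.

**Last checks:**
- **Centring:** all three cameras put the beaker within about 3 mm of the plate's centre.
- **Camera disagreement:** the cameras differ by up to about 7 mm on where the plate itself is, so I compared beaker and plate within each view.
- **Jug and bystanders:** the jug stands in its holder, and the flask, rack and dish look unmoved.
- **Pull higher than asked:** it was meant to stay at 3 to 5 N, but read about 6 to 8 N in three calls and once 11.5 N during the search. The jug may have been lifted by a fraction of a millimetre then; the later pictures show it seated.

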